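Load a sample bar into the lever collet of an inspection fixture

TASK

Take the round sample bar from the wooden cradle and feed it into the open collet of the inspection fixture until it is pushed firmly but gently home against the solid depth stop hidden inside (its tip first gives a little on a light spring). Then swing the collet lever fully closed so that the bar stays clamped against the stop, and let go. Leave the hex bar, the mug and the jar where they are, and do not ram the bar.

Things in the scene. Friction and masses are not known exactly. Their poses are not given: they have to be found in the camera images.
- round_bar: Smooth round steel bar, 16 mm diameter, 170 mm long, about 0.27 kg (varies by a quarter), both ends chamfered 2 mm and alike. Origin at its centre, y along its length. At the start it lies in one of the two places of the cradle, its axis 40 mm above the table.
- hex_bar: Hexagonal steel bar, 14 mm across flats, 170 mm long; origin at its centre, y along its length. Lies in the other place of the cradle, axis 39 mm up. Not to be moved.
- cradle: Fixed wooden cradle, base 170 x 150 mm, 12 mm thick. Origin under its centre, z up. Two rails along its x at y = -50 and +50 mm, 10 mm thick, 42 mm high, with open-topped notches 17.6 mm wide at x = -35 and +35 mm, floors 32 mm above the table. The bars lie in them along y, lift straight up, and are free between the rails (90 mm gap).
- fixture: Fixed grey and steel collet fixture. Its y is the feed direction (level), z up; origin on the table straight below the bore mouth. Bore axis level, 90 mm above the table. Foot 110 mm wide, from y = -15 to 105 mm, 14 mm high; square head 64 mm wide, from y = 0 to 82 mm, top at 120 mm; end cap to y = 104 mm.
- mouth (a point): Centre of the bore's chamfered mouth, axes as the fixture's: y points into the bore. Bore 17.8 mm wide, 2.5 mm chamfer; a nose ring (56 mm outside, 30 mm clear inside) stands 12 mm out in front. A sprung shoe 28 mm inside rubs on the bar (3 to 6 N drag). A jaw at 20 to 36 mm, -x side, is clear while the lever is below 0.3 rad and, closing, shoves the bar up to 1 mm sideways.
- depth_stop: Depth stop at the fixture's back, origin on the bore axis 98 mm behind the mouth, y the feed direction. Its tip, unseen in the bore, is set anywhere 42 to 60 mm behind the mouth, differently each time, not measured. The tip gives 2 mm against a spring of under 1 N, then is solid. Home means pressed with over 5 N for a moment; over 25 N is ramming.
- lever (a joint): Collet lever on top of the fixture, turning about an upright axis; 0 is open (arm points to the fixture's -x), grows clockwise seen from above to 1.5 rad, fully closed at its end stop (arm points almost along the fixture's +y). Starts between 0 and 0.3. Stays where it is left; takes about 2 N at the knob, a little more as the jaw grips.
- lever_knob (a point): Centre of the top face of the lever's black upright knob, 18 mm diameter, 80 mm from the pivot; its top is 165 mm above the table and it stands 33 mm above the lever arm.
- lever_pivot (a point): Point on the lever's upright turning axis, 133 mm above the table.
- mug: White mug, 80 mm wide, 90 mm high, origin under its centre. Bystander.
- jar: Small glass jar with a white cap, 56 mm wide, 70 mm high, origin under its centre. Bystander.

How it is judged:
By the outcome, as a careful person would: the job done as asked, in the order asked, and still so for the second after the job is handed in, with the robot touching nothing.
It also fails if it takes over 64 s, if anything falls off the work surface, if the arm or the gripper's body presses on something with over 40 N, if the wrist force passes 120 N, or if a joint passes its speed limit or range.

ROBOT

A 6-joint arm with a two-finger parallel gripper is mounted at the origin on the work surface. World frame = base frame: x ahead of the robot, y to its left, z up, the work surface at z = 0. Lengths are in m, angles in degrees, forces in N, time in s.
With the tool pointing down it reaches from about 0.25 to 0.725 m from the base axis. Payload 9.7 kg.
Tool frame: the origin (TCP) lies at the very end of the fingers, on their centre line; the grasp point (between the pads) lies 19 mm behind it (bot.pinch_z is the distance from the TCP to the grasp point, in m); x points along the fingers, z is the direction in which the jaws open and shut, and the axes are right-handed (so a half turn about x gives the same grasp; the last joint's range is limited). The gripper opens to 85 mm and grips with 20 to 120 N. Pads are 22 mm wide; open, the fingers measure 114 mm over their backs; the gripper's body (76 mm by 85 mm) begins 54 mm behind the grasp point. The pads swing forward as they close: fully open they stand 13 mm farther back than shut.
Start: joints at [-67.953, 4.979, 10.078, 95.1, 0, 90], TCP at [0.206, -0.51, 0.198] pointing down, gripper open.
Joint ranges: [-179.16, 179.16], [-48.56, 103.87], [-65.8, 70.77], [-126.05, 130.52], [-82.76, 87.17], [-180, 180]. Speed limits (degrees/s): [127.2, 127.2, 147.25, 180, 180, 180].

INTERFACE

Orientations are given as [roll, pitch, yaw] about the fixed x, y, z axes, in that order (R = Rz(yaw) Ry(pitch) Rx(roll)).
In Python, from workcell import bot gives the robot as it stands.
- The arm moves only by the tool play_rows, never from a script. Its argument "rows" is a list of rows, each a list of 3 entries, a list of its own where there are three numbers: the shift along the tool's x, y, z in cm, then the turn about the tool's x in degrees, then the finger opening in cm, from 0 to 8.54. A call has 1 to 12 rows; each row is the pose to reach, as a shift and turn from the pose commanded when the call began, along the tool's axes at that moment; what a row does not reach only later rows make up. A row lasts 1/12 s, in which the tool goes at most 41.7 mm and 7.16 degrees, less where a joint would pass 70% of its speed; a pose out of reach is approached as far as the arm can. A call with a gripper value outside its range is refused whole. The fingers move at their own pace and stop on an object; "squeeze" is the grip in N (left out, the last holds). Time passes only in rows, so rows that repeat a pose let the fingers close. It gives the time, the measured TCP pose, the force and the opening at its end, in the units of the state.
- bot.get_obs(): the state, without advancing time (a new reading comes with each control period).
- bot.camera(name): name is "scene" or "side" or "wrist"; returns (picture, depth): 420x560x3 uint8, blue, green, red; 420x560 float32, m along the optical axis (not along the pixel's ray), 0 where there is no reading.
- bot.camera_model(name): a dict with "fx", "fy", "cx", "cy" (pixels), "k1" (the pictures are not rectified: a ray, as slopes to the right and down, at radius r is drawn at 1 + k1 r^2 times it, then the intrinsics apply), "origin" and "attitude" of the camera in the world; the wrist camera has in their place "mount" (4x4, takes a point from camera to tool coordinates, whose origin is the TCP and whose axes are the tool frame's). Camera axes: x right, y down, z forward; pixel columns grow to the right and rows downward; lengths in m; the calibration is good to about 2 mm. A picture is of the moment at which its call begins: read the wrist's pose just before it. camera_model takes no time and is no camera call.
- bot.job_done(): hands the job in, once; it reports no verdict.
The state is a dict: "time": time; "q": joint angles; "qd": joint speeds; "joint_efforts": joint torques, N m; "ee_pos": TCP position; "tcp_rot": TCP orientation; "wrist_force": force on the tool from outside, world axes, zero at the start; "torque": the same for the moment, N m; "opening": finger opening in m.
Only numpy, scipy, OpenCV 4.12 (cv2) and the standard library are available. Lean on these libraries where they do the work, as an engineer would, in place of code of your own. Each camera call takes 0.05 s, during which the arm holds its last target.

## Working session

There is one attempt and no reset: what is moved stays moved. The work goes in short steps, Python scripts to look and compute and a tool call to move; the robot and the scene stay as the last step left them, time stands still between calls to the robot, and variables do not carry over. Pictures are saved under pics/ and viewed, and the job is handed in when it is done.

Besides the shell and the picture viewer there is one more tool, called after "Call:" in YAML: its name, and indented under it one key for each argument. play_rows: Moves the arm, as the interface text tells. Its arguments: {"type":"object","properties":{"rows":{"type":"array"},"squeeze":{"type":"number"}},"required":["rows"]}

```bash
ls; mkdir -p pics; python3 - <<'E'
from workcell import bot
import cv2
print(bot.get_obs(), bot.pinch_z)
for n in ["scene","side","wrist"]:
    p,d=bot.camera(n); cv2.imwrite(f"pics/{n}0.png",p)
    import numpy as np; np.save(f"pics/{n}0.npy",d)
    print(n,bot.camera_model(n))
E
```

```text
pics
{'time': 0.0, 'q': array([-6.79531855e+01,  5.01066025e+00,  1.00317233e+01,  9.50988017e+01,
        1.65322468e-03,  9.00005052e+01]), 'qd': array([ 0.02153201, -0.04975801,  0.02022216,  0.04556345,  0.01461682,
        0.05997637]), 'joint_efforts': array([-5.63962549e-04, -5.20389032e+01,  4.64800966e+01,  1.61484873e-02,
       -6.43950693e-05, -1.05104218e-05]), 'ee_pos': array([ 0.20635117, -0.50951352,  0.19686286]), 'tcp_rot': array([178.78221227,  89.92224376, 110.82852046]), 'wrist_force': array([-0.2195053 , -0.18129431,  0.38371479]), 'torque': array([-0.03818399,  0.07714444, -0.03813071]), 'opening': 0.08524193649268191} 0.0187
scene {'fx': 521.3614267031112, 'fy': 521.3614267031112, 'cx': 276.4510765901237, 'cy': 217.6364041985079, 'k1': -0.06078153409502477, 'origin': array([ 1.12741919, -0.7023518 ,  0.79776106]), 'attitude': array([-125.54045262,   -0.50274161,   41.42226032])}
side {'fx': 435.15639557394843, 'fy': 435.15639557394843, 'cx': 282.3588078393987, 'cy': 203.93672394501365, 'k1': 0.014007537296670822, 'origin': array([0.02115045, 0.78439532, 0.7186489 ]), 'attitude': array([-121.66796847,   -0.57241333, -147.36834141])}
wrist {'fx': 351.5241264284063, 'fy': 351.5241264284063, 'cx': 281.43285447009004, 'cy': 207.6282370471628, 'k1': -0.07432331855279124, 'mount': array([[-8.65300141e-04, -2.76159985e-01,  9.61111291e-01,
        -1.76973503e-01],
       [ 2.62411288e-04, -9.61111681e-01, -2.76159860e-01,
         7.01574929e-02],
       [ 9.99999591e-01,  1.32452864e-05,  9.04117570e-04,
        -8.41846211e-05],
       [ 0.00000000e+00,  0.00000000e+00,  0.00000000e+00,
         1.00000000e+00]])}
```

View pics/scene0.png

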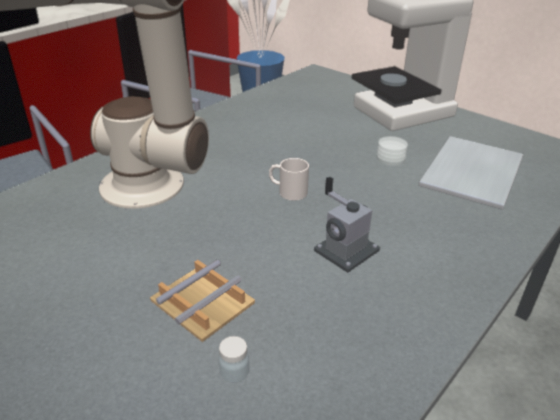

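View pics/side0.png

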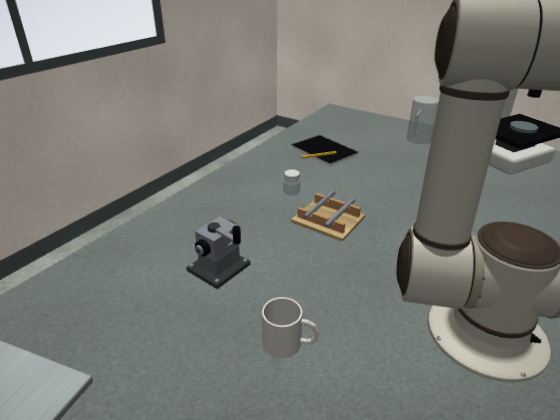

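View pics/wrist0.png

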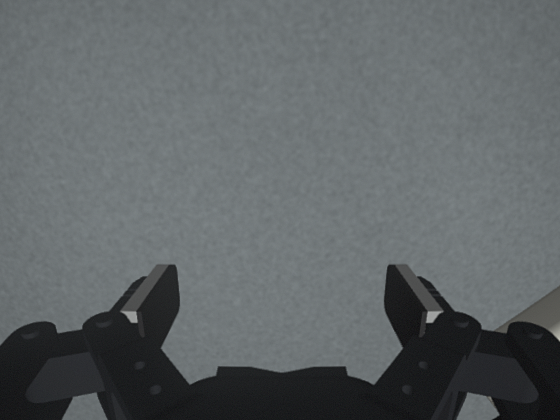

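The scene view shows the cradle near (203,298), the fixture near (348,235) with its mouth ring at (336,229), and the lever knob at (329,186). The side view shows the fixture's other end at (203,247). I'll zoom in and build ray helpers.

```bash
cat > h.py <<'E'
import numpy as np, cv2
from scipy.spatial.transform import Rotation as R
from workcell import bot
def pose(name,obs=None):
    m=bot.camera_model(name)
    if name=="wrist":
        T=np.eye(4);T[:3,:3]=R.from_euler("xyz",obs["tcp_rot"],degrees=True).as_matrix();T[:3,3]=obs["ee_pos"]
        W=T@m["mount"];return m,W[:3,:3],W[:3,3]
    return m,R.from_euler("xyz",m["attitude"],degrees=True).as_matrix(),np.array(m["origin"])
def rays(m,uv):
    K=np.array([[m["fx"],0,m["cx"]],[0,m["fy"],m["cy"]],[0,0,1]])
    p=cv2.undistortPoints(np.array(uv,float).reshape(-1,1,2),K,np.array([m["k1"],0,0,0.]))[:,0]
    return np.c_[p,np.ones(len(p))]
def onz(name,uv,z,obs=None):
    m,Rm,o=pose(name,obs);d=rays(m,uv)@Rm.T
    return o+d*((np.atleast_1d(z)-o[2])/d[:,2])[:,None]
def deproj(name,uv,depth,obs=None):
    m,Rm,o=pose(name,obs);d=rays(m,uv)
    z=np.array([depth[int(round(v)),int(round(u))] for u,v in uv])
    return o+(d*z[:,None])@Rm.T
def cross(uv1,uv2,n1="scene",n2="side",o1=None,o2=None):
    m,R1,a=pose(n1,o1);d1=(rays(m,[uv1])@R1.T)[0]
    m,R2,b=pose(n2,o2);d2=(rays(m,[uv2])@R2.T)[0]
    s=np.linalg.lstsq(np.c_[d1,-d2],b-a,rcond=None)[0]
    p=a+s[0]*d1;q=b+s[1]*d2
    return (p+q)/2,np.linalg.norm(p-q)
def proj(name,P,obs=None):
    m,Rm,o=pose(name,obs);c=(np.atleast_2d(P)-o)@Rm
    x=c[:,:2]/c[:,2:];r=(x**2).sum(1,keepdims=True);x=x*(1+m["k1"]*r)
    return x*[m["fx"],m["fy"]]+[m["cx"],m["cy"]]
E
python3 - <<'E'
import cv2
s=cv2.imread("pics/scene0.png"); d=cv2.imread("pics/side0.png")
cv2.imwrite("pics/z1.png",cv2.resize(s[250:350,140:270],None,fx=6,fy=6,interpolation=2))
cv2.imwrite("pics/z2.png",cv2.resize(s[170:275,300:400],None,fx=5.5,fy=5.5,interpolation=2))
cv2.imwrite("pics/z3.png",cv2.resize(d[205:295,170:270],None,fx=6,fy=6,interpolation=2))
E
```

```text
(no output)
```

View pics/z1.png

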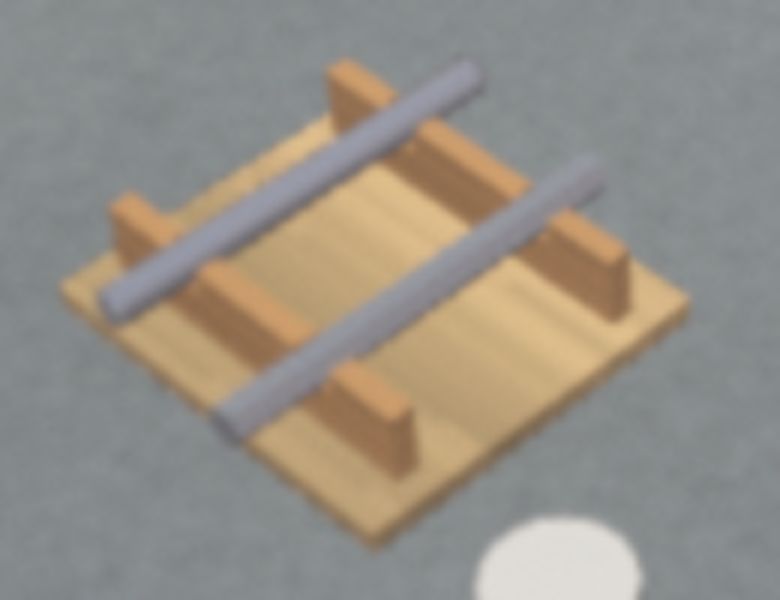

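View pics/z2.png

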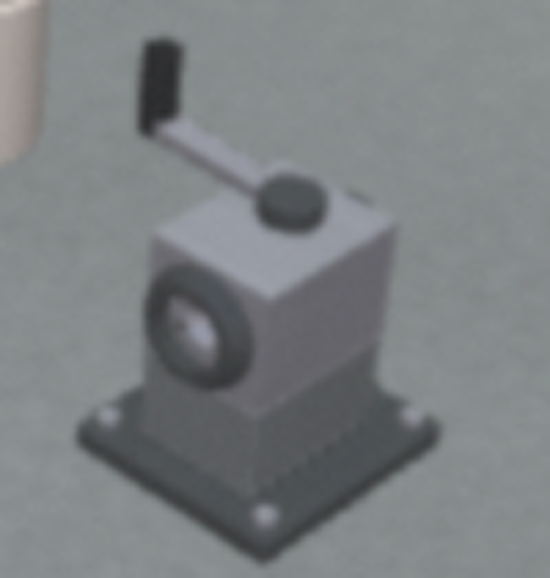

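View pics/z3.png

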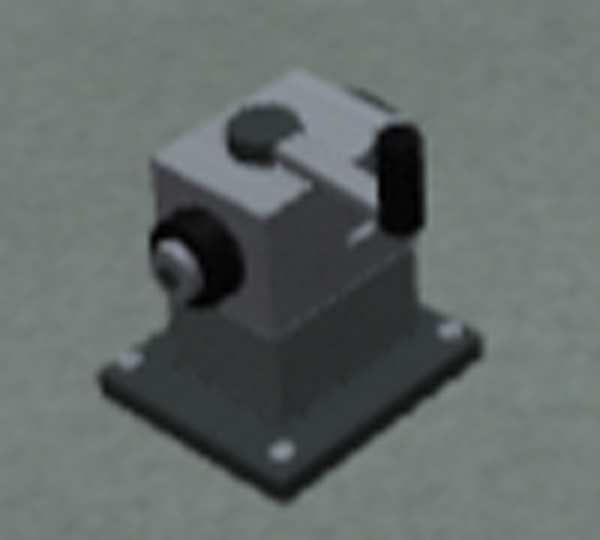

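The round bar appears to be the left/upper one in the scene view, since the near one shows facets. The fixture's mouth faces the scene camera, lower left. Now computing positions.

```bash
cat > m1.py <<'E'
from h import *
np.set_printoptions(precision=4,suppress=True)
def Z(p,ox,oy,f): return [((u+.5)/f-.5+ox,(v+.5)/f-.5+oy) for u,v in p]
# cradle base top corners z=.012 (scene): left,bottom,right
c=onz("scene",Z([(62,285),(375,538),(690,298)],140,250,6),.012);print("cradle corners",c, np.linalg.norm(c[0]-c[1]),np.linalg.norm(c[1]-c[2]),"centre",(c[0]+c[2])/2)
b=onz("scene",Z([(113,302),(470,76),(228,420),(593,170)],140,250,6),.040);print("bars",b,np.linalg.norm(b[0]-b[1]),np.linalg.norm(b[2]-b[3]))
f=onz("scene",Z([(80,425),(265,548),(437,425)],300,170,5.5),.014);print("foot scene",f,np.linalg.norm(f[0]-f[1]),np.linalg.norm(f[1]-f[2]))
g=onz("side",Z([(100,375),(285,490),(483,340)],170,205,6),.014);print("foot side",g,np.linalg.norm(g[0]-g[1]),np.linalg.norm(g[1]-g[2]))
k=Z([(162,45)],300,170,5.5);k2=Z([(402,132)],170,205,6)
print("knob",onz("scene",k,.165),onz("side",k2,.165),cross(k[0],k2[0]))
p=Z([(292,200)],300,170,5.5);p2=Z([(262,133)],170,205,6)
print("pivot",cross(p[0],p2[0]))
t=onz("scene",Z([(152,233),(272,298),(398,225)],300,170,5.5),.12);print("head top",t,np.linalg.norm(t[0]-t[1]),np.linalg.norm(t[1]-t[2]))
t=onz("side",Z([(153,160),(265,218),(420,132)],170,205,6),.12);print("head top side",t)
print("ring",onz("scene",Z([(198,325)],300,170,5.5),.09))
E
python3 m1.py
```

```text
cradle corners [[ 0.3975 -0.2738  0.012 ]
 [ 0.5679 -0.2779  0.012 ]
 [ 0.568  -0.1283  0.012 ]] 0.1704259013064572 0.14958547520069496 centre [ 0.4828 -0.2011  0.012 ]
bars [[ 0.4431 -0.2825  0.04  ]
 [ 0.447  -0.1186  0.04  ]
 [ 0.5145 -0.2914  0.04  ]
 [ 0.5175 -0.1248  0.04  ]] 0.16388409665055784 0.16664663664002952
foot scene [[0.5537 0.0951 0.014 ]
 [0.6611 0.0823 0.014 ]
 [0.6703 0.2    0.014 ]] 0.10814851950725671 0.11801391143343423
foot side [[0.6692 0.2025 0.014 ]
 [0.5603 0.2143 0.014 ]
 [0.5501 0.0972 0.014 ]] 0.10949346247358308 0.1175788248019263
knob [[0.5306 0.1689 0.165 ]] [[0.5337 0.163  0.165 ]] (array([0.5322, 0.1656, 0.1671]), np.float64(0.0010332853735912206))
pivot (array([0.6119, 0.1542, 0.1297]), np.float64(0.0002696712644610889))
head top [[0.5751 0.1073 0.12  ]
 [0.6384 0.1031 0.12  ]
 [0.6479 0.181  0.12  ]] 0.06341760830972705 0.07844863866301137
head top side [[0.6453 0.1819 0.12  ]
 [0.5836 0.1871 0.12  ]
 [0.5694 0.1085 0.12  ]]
ring [[0.6049 0.1025 0.09  ]]
```

```bash
cat >> h.py <<'E'
def tool():
    o=bot.get_obs();return o,R.from_euler("xyz",o["tcp_rot"],degrees=True).as_matrix()
def plan(P,ydir_deg,o=None):
    """shift cm in tool axes to world TCP P and turn so tool y has heading ydir_deg"""
    o,T=tool();s=T.T@(np.array(P)-o["ee_pos"])*100
    h=np.degrees(np.arctan2(T[1,1],T[0,1]));t=-(ydir_deg-h)
    t=(t+180)%360-180
    print("shift cm",s.round(2),"turn",round(t,2),"heading y now",round(h,2),"q",o["q"].round(1))
E
python3 - <<'E'
from h import *
o,T=tool();print(T.round(3));
plan([.445,-.19,.25],90-1.2);plan([.445,-.19,.25],-90-1.2)
E
```

```text
[[-0.     0.927  0.375]
 [ 0.001  0.375 -0.927]
 [-1.    -0.    -0.001]]
shift cm [ -5.28  34.11 -20.67] turn -66.75 heading y now 22.05 q [-68.    5.   10.   95.1  -0.   90. ]
shift cm [ -5.28  34.11 -20.67] turn 113.25 heading y now 22.05 q [-68.    5.   10.   95.1  -0.   90. ]
```

```bash
python3 - <<'E'
from h import *
plan([.46,-.22,.22],-91.2)
E
```

```text
shift cm [ -2.28  34.38 -17.32] turn 113.25 heading y now 22.05 q [-68.    5.   10.   95.1  -0.   90. ]
```

Call:
play_rows:
  rows:
    - [[-2,10,-8],25,8.5]
    - [[-2,20,-14],50,8.5]
    - [[-2,34,-17],80,8.5]
    - [[-2,34,-17],113,8.5]
    - [[-2,34,-17],113,8.5]
    - [[-2,34,-17],113,8.5]
    - [[-2,34,-17],113,8.5]
    - [[-2,34,-17],113,8.5]
    - [[-2,34,-17],113,8.5]
    - [[-2,34,-17],113,8.5]
    - [[-2,34,-17],113,8.5]
    - [[-2,34,-17],113,8.5]

```text
time: 1.15
ee_pos: [0.3893, -0.303, 0.2174]
tcp_rot: [-173.7, 82.8, 53.8]
wrist_force: [0.4, 0.2, -0.4]
opening: 0.0849
```

```bash
python3 - <<'E'
from h import *
plan([.46,-.22,.22],-91.2);print(tool()[0]['ee_pos'],tool()[0]['time'])
E
```

```text
shift cm [  1.11  -0.38 -10.84] turn 48.74 heading y now -42.46 q [-42.5  -1.7   5.2  97.7   7.2 179.9]
[ 0.38925264 -0.30296419  0.21741581] 1.15
```

Call:
play_rows:
  rows:
    - [[0,0,0],-10,8.5]
    - [[0,0,0],-20,8.5]

```text
time: 1.32
ee_pos: [0.3881, -0.3038, 0.2175]
tcp_rot: [171.7, 82.9, 53.8]
wrist_force: [0.1, 0.3, -0.5]
opening: 0.0851
```

```bash
python3 - <<'E'
from h import *
print(tool());plan([.46,-.22,.22],88.8)
E
```

```text
({'time': 1.3167, 'q': array([-42.6257089 ,  -1.77380636,   5.12033575,  97.68951966,
         7.07495503, 165.31553201]), 'qd': array([ 1.09483095e+00,  5.35668709e-03,  5.08196928e-02, -1.06202644e-02,
       -1.54360150e-01, -8.66896739e+01]), 'joint_efforts': array([ -1.0316718 , -44.10657048,  45.98001838,   0.21689946,
         0.43298942,   2.95740589]), 'ee_pos': array([ 0.38809157, -0.3038414 ,  0.21748301]), 'tcp_rot': array([171.74648385,  82.8807026 ,  53.75607255]), 'wrist_force': array([ 0.13073799,  0.33535811, -0.53900756]), 'torque': array([-0.07233317,  0.06884382,  0.02388567]), 'opening': 0.08513304846033284}, array([[ 0.07327378,  0.88237181, -0.46481281],
       [ 0.09995504, -0.4702164 , -0.87687258],
       [-0.99229025,  0.01779138, -0.12265204]]))
shift cm [  1.12   2.41 -10.73] turn -116.85 heading y now -28.05 q [-42.6  -1.8   5.1  97.7   7.1 165.3]
```

```bash
cat >> h.py <<'E'
def plan2(P,bdeg):
    """b = level direction heading (deg) that tool y should align with"""
    o,T=tool();b=np.array([np.cos(np.radians(bdeg)),np.sin(np.radians(bdeg)),0])
    t=np.degrees(np.arctan2(b@T[:,2],b@T[:,1]))
    s=T.T@(np.array(P)-o["ee_pos"])*100
    print("shift cm",s.round(2),"turn",round(t,2),"pos",o["ee_pos"].round(4),"q",o["q"].round(1),"t",o["time"])
    return t
def lookat(C,bdeg,zt):
    """TCP so that wrist cam axis hits C, TCP height zt, after turn"""
    o,T=tool();t=plan2(o["ee_pos"],bdeg)
    T2=T@R.from_euler("x",t,degrees=True).as_matrix();M=bot.camera_model("wrist")["mount"]
    ax=T2@M[:3,2];off=T2@M[:3,3]
    cz=zt+off[2];cam=np.array(C)-ax*((C[2]-cz)/ax[2]);P=cam-off
    print("TCP",P.round(3));plan2(P,bdeg)
E
python3 - <<'E'
from h import *
lookat([.483,-.2,.04],88.8,.22)
E
```

```text
shift cm [0. 0. 0.] turn -117.0 pos [ 0.3881 -0.3038  0.2175] q [-42.6  -1.8   5.1  97.7   7.1 165.3] t 1.3167
TCP [ 0.47  -0.186  0.22 ]
shift cm [  1.53   1.73 -14.16] turn -117.0 pos [ 0.3881 -0.3038  0.2175] q [-42.6  -1.8   5.1  97.7   7.1 165.3] t 1.3167
```

Call:
play_rows:
  rows:
    - [[0,0,0],-20,8.5]
    - [[0.5,0.5,-4],-40,8.5]
    - [[1,1,-8],-60,8.5]
    - [[1.5,1.7,-14],-80,8.5]
    - [[1.5,1.7,-14],-112,8.5]
    - [[1.5,1.7,-14],-112,8.5]
    - [[1.5,1.7,-14],-112,8.5]
    - [[1.5,1.7,-14],-112,8.5]
    - [[1.5,1.7,-14],-112,8.5]
    - [[1.5,1.7,-14],-112,8.5]
    - [[1.5,1.7,-14],-112,8.5]
    - [[1.5,1.7,-14],-112,8.5]

```text
time: 2.32
ee_pos: [0.4703, -0.1871, 0.2201]
tcp_rot: [85.7, 82.9, 53.8]
wrist_force: [-0.4, 0.5, 0.1]
opening: 0.0849
```

```bash
python3 - <<'E'
from h import *
lookat([.483,-.2,.04],88.8,.22)
E
```

```text
shift cm [0. 0. 0.] turn -30.89 pos [ 0.4703 -0.1871  0.2201] q [-26.1  -2.1   5.1  95.9   7.   95.9] t 2.3167
TCP [ 0.47  -0.186  0.22 ]
shift cm [ 0.02  0.09 -0.07] turn -30.89 pos [ 0.4703 -0.1871  0.2201] q [-26.1  -2.1   5.1  95.9   7.   95.9] t 2.3167
```

Call:
play_rows:
  rows:
    - [[0,0.1,0],-30.9,8.5]
    - [[0,0.1,0],-30.9,8.5]
    - [[0,0.1,0],-30.9,8.5]
    - [[0,0.1,0],-30.9,8.5]
    - [[0,0.1,0],-30.9,8.5]
    - [[0,0.1,0],-30.9,8.5]

```text
time: 2.82
ee_pos: [0.4708, -0.1863, 0.2202]
tcp_rot: [55.0, 82.9, 53.8]
wrist_force: [-0.6, 0.2, 0.3]
opening: 0.0851
```

```bash
python3 - <<'E'
from h import *
plan2([.445,-.2,.22],88.8)
o,T=tool();p,d=bot.camera("wrist");cv2.imwrite("pics/w1.png",p);np.save("pics/w1.npy",d);np.savez("pics/w1o.npz",ee_pos=o["ee_pos"],tcp_rot=o["tcp_rot"])
print(T.round(3), np.unique(d[d>0]).size)
E
```

```text
shift cm [-0.31 -1.41 -2.54] turn -0.23 pos [ 0.4708 -0.1863  0.2202] q [-26.   -2.1   5.1  95.9   7.   65.3] t 2.8167
[[ 0.073  0.018  0.997]
 [ 0.1    0.995 -0.025]
 [-0.992  0.101  0.071]] 228405
```

View pics/w1.png

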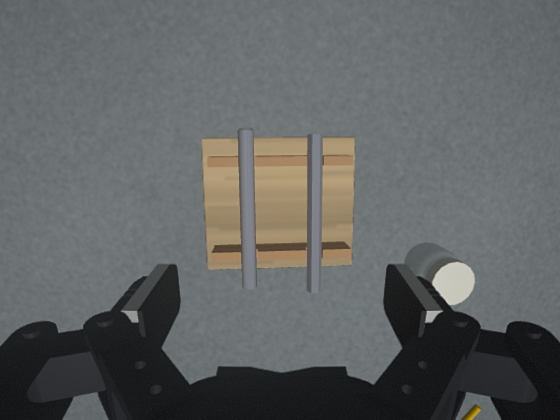

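```bash
python3 - <<'E'
from h import *
p=cv2.imread("pics/w1.png");o=np.load("pics/w1o.npz")
cv2.imwrite("pics/w1z.png",cv2.resize(p[120:300,220:340],None,fx=4,fy=3.3,interpolation=2))
# bar columns by rows using hue-ish: blue>red
m=(p[:,:,0].astype(int)-p[:,:,2]>8)&(p[:,:,0]>90)
for v in range(140,285,16):
    print(v,[ (int(a[0]),int(a[-1])) for a in [np.where(m[v,lo:hi])[0]+lo for lo,hi in((232,268),(300,335))] if len(a)], p[v,246:250].mean(0))
print(p[200,232:265].tolist());print(p[200,300:330].tolist())
E
```

```text
140 [(243, 249), (313, 319)] [140.5  130.75 127.25]
156 [(244, 250), (312, 319)] [141.25 132.   128.  ]
172 [(244, 250), (312, 319)] [141.75 132.25 129.  ]
188 [(245, 250), (312, 319)] [141.5  132.25 129.25]
204 [(245, 250), (312, 318)] [141.  132.  128.5]
220 [(246, 251), (312, 318)] [139.75 131.   127.5 ]
236 [(246, 251), (312, 318)] [139.75 130.75 127.75]
252 [(246, 252), (312, 318)] [137.75 129.   125.75]
268 [(247, 252), (300, 318)] [135.5  127.25 124.25]
284 [(247, 253), (311, 326)] [133.5  126.25 122.5 ]
[[114, 147, 166], [113, 147, 166], [114, 147, 167], [113, 146, 166], [113, 146, 167], [113, 147, 167], [113, 147, 169], [97, 123, 138], [88, 88, 90], [100, 98, 99], [115, 115, 115], [124, 121, 122], [132, 127, 126], [138, 131, 128], [143, 134, 130], [141, 132, 128], [139, 130, 127], [141, 133, 129], [140, 132, 130], [134, 129, 128], [127, 126, 124], [120, 118, 117], [97, 100, 104], [110, 146, 169], [111, 146, 167], [111, 145, 166], [110, 144, 165], [112, 144, 166], [112, 144, 164], [111, 145, 165], [112, 146, 166], [113, 146, 166], [112, 144, 165]]
[[112, 145, 165], [110, 143, 164], [112, 144, 164], [110, 143, 163], [113, 145, 166], [112, 146, 168], [111, 144, 165], [94, 103, 110], [88, 88, 89], [87, 88, 89], [88, 89, 91], [95, 94, 95], [142, 133, 129], [141, 132, 128], [139, 131, 128], [141, 133, 128], [140, 131, 128], [140, 130, 127], [140, 132, 127], [131, 124, 121], [111, 108, 110], [109, 112, 117], [111, 137, 155], [112, 146, 167], [111, 144, 164], [111, 145, 163], [112, 145, 165], [111, 145, 164], [111, 144, 164], [112, 144, 164]]
```

View pics/w1z.png

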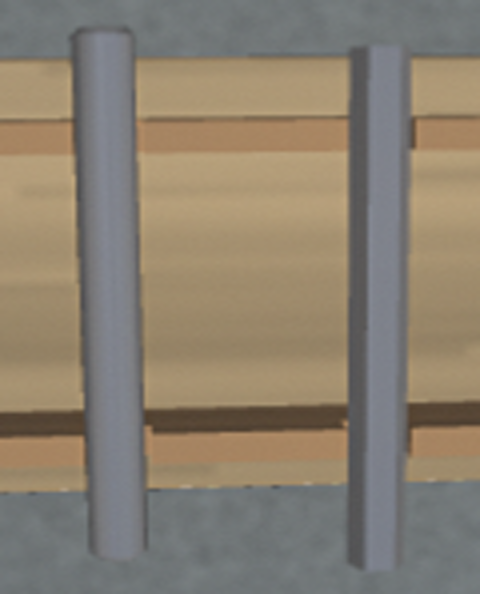

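```bash
python3 - <<'E'
from h import *
np.set_printoptions(precision=4,suppress=True)
p=cv2.imread("pics/w1.png").astype(int);o=np.load("pics/w1o.npz")
uv=[]
for v in list(range(142,152,2))+list(range(168,240,8))+[262,266]:
    r=p[v,228:268];m=(r[:,2]-r[:,0])<27
    i=np.where(m)[0]; uv.append((228+(i[0]+i[-1])/2,v))
print(uv)
P=onz("wrist",uv,.04,o);f=np.polyfit(P[:,1],P[:,0],1)
print(P[[0,-1]],"heading",90-np.degrees(np.arctan(f[0])),"x at -.2",np.polyval(f,-.2),"res",(P[:,0]-np.polyval(f,P[:,1])).std())
# ends
e=onz("wrist",[(246,129),(250,289)],[.044,.04],o);print("ends",e)
print("depth pts",deproj("wrist",[(247,180),(248,220)],np.load("pics/w1.npy"),o))
plan2([np.polyval(f,-.22),-.22,.1],90-np.degrees(np.arctan(f[0])))
E
```

```text
[(np.float64(245.5), 142), (np.float64(245.5), 144), (np.float64(245.5), 146), (np.float64(245.5), 148), (np.float64(245.5), 150), (np.float64(246.0), 168), (np.float64(246.0), 176), (np.float64(246.5), 184), (np.float64(247.0), 192), (np.float64(247.0), 200), (np.float64(247.0), 208), (np.float64(247.0), 216), (np.float64(247.0), 224), (np.float64(248.0), 232), (np.float64(248.5), 262), (np.float64(248.5), 266)]
[[ 0.4486 -0.1316  0.04  ]
 [ 0.4462 -0.2632  0.04  ]] heading 89.02509579949768 x at -.2 0.44738440818087893 res 0.00020753629105003526
ends [[ 0.4497 -0.1188  0.044 ]
 [ 0.4467 -0.2898  0.04  ]]
depth pts [[ 0.4488 -0.1694  0.0487]
 [ 0.4482 -0.2105  0.0488]]
shift cm [11.42 -4.61 -3.12] turn -0.64 pos [ 0.4708 -0.1864  0.2202] q [-26.   -2.1   5.1  95.9   7.   65.5] t 2.8667
```

The left bar, at columns 240–254, is round: it shades smoothly and measures 170 mm long at z≈40 mm. The right one is hex. Descending on the round bar.

Call:
play_rows:
  rows:
    - [[4,-2,-1.5],-0.6,5]
    - [[8,-4,-3],-0.6,5]
    - [[11.4,-4.6,-3.1],-0.6,5]
    - [[11.4,-4.6,-3.1],-0.6,5]
    - [[11.4,-4.6,-3.1],-0.6,5]
    - [[11.4,-4.6,-3.1],-0.6,5]
    - [[11.4,-4.6,-3.1],-0.6,5]

```text
time: 3.45
ee_pos: [0.449, -0.2203, 0.1036]
tcp_rot: [52.5, 82.9, 51.8]
wrist_force: [0.6, -0.1, 0.4]
opening: 0.05
```

```bash
python3 - <<'E'
from h import *
plan2([.4483,-.220,.0205],89.0)
o,T=tool();p,d=bot.camera("wrist");cv2.imwrite("pics/w2.png",p)
print(o["opening"],o["wrist_force"],proj("wrist",[[.447,-.203,.04],[.447,-.118,.04]],o))
E
```

```text
shift cm [ 8.24 -0.79 -0.7 ] turn 0.06 pos [ 0.449  -0.2203  0.1036] q [-30.6  -3.9  -9.6  83.4   7.1  60.1] t 3.45
0.05003416218890393 [ 0.56348739 -0.12236428  0.42735252] [[271.1026972  193.63703675]
 [268.52830188  68.37633067]]
```

View pics/w2.png

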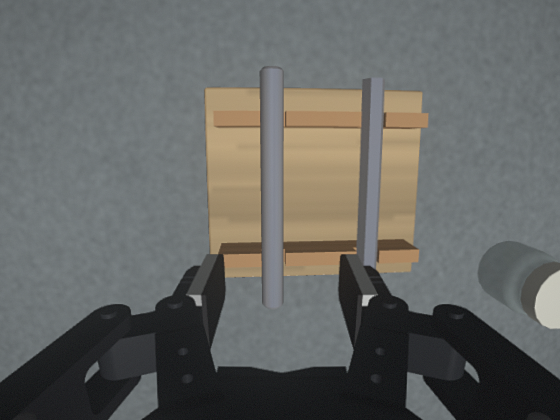

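The round bar sits between the fingers, at column 272. Descending.

Call:
play_rows:
  rows:
    - [[2,-0.3,-0.4],0,5]
    - [[4,-0.8,-0.7],0,5]
    - [[6,-0.8,-0.7],0,5]
    - [[8.2,-0.8,-0.7],0,5]
    - [[8.2,-0.8,-0.7],0,5]
    - [[8.2,-0.8,-0.7],0,5]
    - [[8.2,-0.8,-0.7],0,5]

```text
time: 4.08
ee_pos: [0.4476, -0.2201, 0.0201]
tcp_rot: [53.1, 82.9, 52.4]
wrist_force: [0.0, 0.3, 0.5]
opening: 0.0501
```

```bash
python3 - <<'E'
from h import *
plan2([.4483,-.220,.0205],89.0)
o,T=tool();p,d=bot.camera("wrist");cv2.imwrite("pics/w3.png",p)
print(o["opening"],o["wrist_force"],T.round(3))
E
```

```text
shift cm [-0.04  0.02  0.08] turn 0.08 pos [ 0.4476 -0.2201  0.0201] q [-30.7  -2.8 -17.7  74.2   7.1  60.1] t 4.0833
0.05008723448841485 [0.04114697 0.27433541 0.45121119] [[ 0.076  0.009  0.997]
 [ 0.098  0.995 -0.016]
 [-0.992  0.099  0.074]]
```

View pics/w3.png

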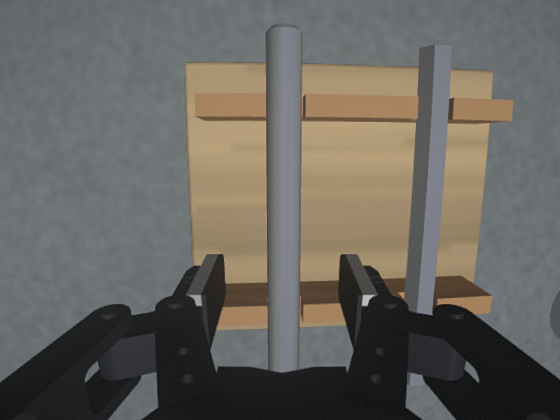

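Call:
play_rows:
  rows:
    - [[0,0,0.1],0,3]
    - [[0,0,0.1],0,1.5]
    - [[0,0,0.1],0,1]
    - [[0,0,0.1],0,1]
    - [[0,0,0.1],0,1]
    - [[0,0,0.1],0,1]
    - [[0,0,0.1],0,1]
    - [[0,0,0.1],0,1]
  squeeze: 80

```text
time: 4.8
ee_pos: [0.4474, -0.2196, 0.0178]
tcp_rot: [54.4, 82.9, 53.6]
wrist_force: [0.6, -0.7, -0.6]
opening: 0.01
```

```bash
python3 - <<'E'
from h import *
o,T=tool();print(o["opening"],o["wrist_force"],T.round(3));plan2(o["ee_pos"]+[0,0,.12],89.)
E
```

```text
0.010000520442626972 [ 0.56085056 -0.73142843 -0.59889373] [[ 0.073  0.009  0.997]
 [ 0.1    0.995 -0.016]
 [-0.992  0.101  0.072]]
shift cm [-11.91   1.21   0.86] turn 0.06 pos [ 0.4474 -0.2196  0.0178] q [-30.7  -2.6 -17.8  74.1   7.1  60.1] t 4.8
```

```bash
python3 - <<'E'
from h import *
for n in ("wrist","scene"):
    p,d=bot.camera(n);cv2.imwrite(f"pics/{n}4.png",p if n=="wrist" else cv2.resize(p[220:350,130:280],None,fx=5,fy=4.5,interpolation=2))
E
```

```text
(no output)
```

View pics/wrist4.png

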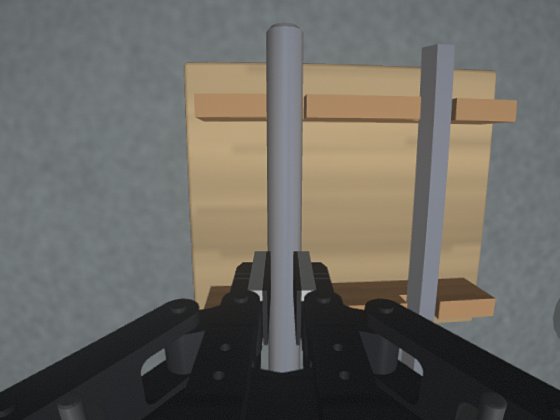

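View pics/scene4.png

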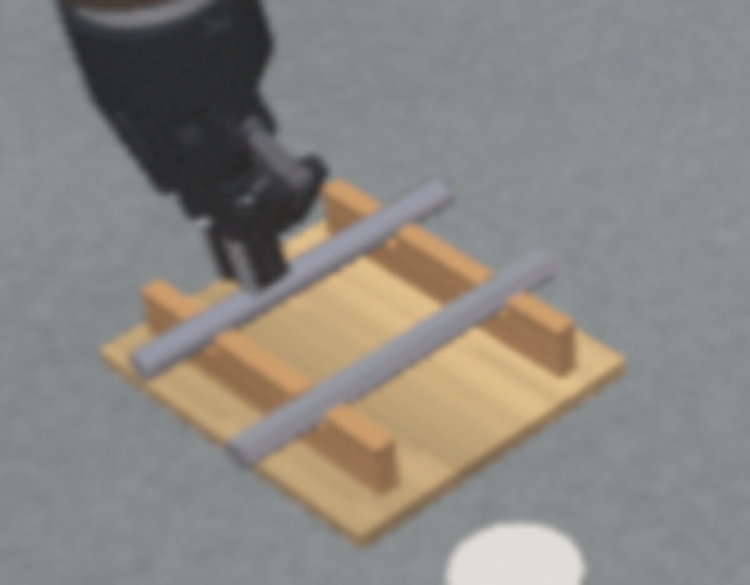

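```bash
python3 - <<'E'
from h import *
np.set_printoptions(precision=4,suppress=True)
o,T=tool();p,d=bot.camera("wrist")
pts=[(285,150),(285,240),(284,280),(284,340),(284,360),(258,256),(306,256),(258,290),(308,290),(266,300),(300,300),(290,265)]
P=deproj("wrist",pts,d,o)
for q,w in zip(pts,P): print(q,w,((w-o["ee_pos"])@T),d[q[1],q[0]])
cv2.imwrite("pics/w5z.png",cv2.resize(p[230:390,210:360],None,fx=5,fy=3.7,interpolation=2))
E
```

```text
(285, 150) [ 0.4476 -0.1701  0.0492] [-0.0262  0.0524  0.0017] 0.14975001
(285, 240) [ 0.4472 -0.2104  0.0472] [-0.0282  0.0121  0.0018] 0.15897869
(284, 280) [ 0.4463 -0.2289  0.0489] [-0.0318 -0.0061  0.0014] 0.16056491
(284, 340) [ 0.4459 -0.2598  0.0482] [-0.0343 -0.0369  0.0014] 0.16674918
(284, 360) [ 0.4457 -0.2703  0.0487] [-0.0359 -0.0474  0.0014] 0.16812798
(258, 256) [ 0.4348 -0.2128  0.0616] [-0.0437  0.0111 -0.0095] 0.14440008
(306, 256) [ 0.4546 -0.2133  0.0623] [-0.043   0.0108  0.0103] 0.14514408
(258, 290) [ 0.4345 -0.216   0.0886] [-0.0708  0.0106 -0.0078] 0.1184573
(308, 290) [ 0.4515 -0.2165  0.0893] [-0.0703  0.0104  0.0092] 0.11900757
(266, 300) [ 0.4371 -0.2195  0.0891] [-0.0715  0.0072 -0.0051] 0.11879609
(300, 300) [ 0.4487 -0.2197  0.0898] [-0.0714  0.0071  0.0065] 0.118891366
(290, 265) [ 0.4492 -0.222   0.0483] [-0.0303  0.0007  0.0041] 0.160133
```

View pics/w5z.png

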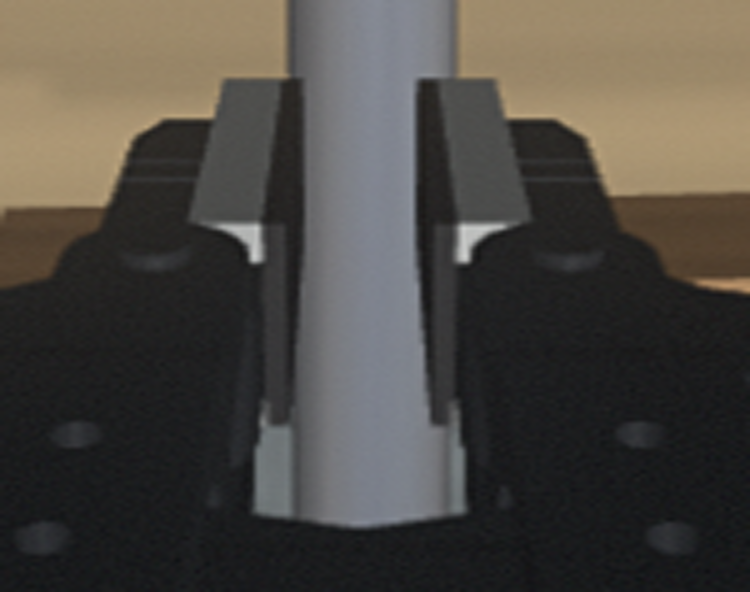

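```bash
python3 - <<'E'
from h import *
o,T=tool()
for x in (0,-.019,-.038,-.056): 
    P=o["ee_pos"]+T@[x,0,.01]; print(x,P.round(3),proj("scene",[P]), (proj("scene",[P])[0]-[130,220])*[5,4.5])
print(proj("scene",[[.447,-.118,.04],[.445,-.288,.04]]))
E
```

```text
0 [ 0.457 -0.22   0.019] [[187.24601063 294.95337597]] [286.23005315 337.29019188]
-0.019 [ 0.456 -0.222  0.037] [[185.29686833 288.61831772]] [276.48434165 308.78242976]
-0.038 [ 0.455 -0.224  0.056] [[183.30820967 282.14728572]] [266.54104835 279.66278575]
-0.056 [ 0.453 -0.225  0.074] [[181.38678235 275.88777685]] [256.93391177 251.49499585]
[[218.11528716 262.11586468]
 [156.8493998  301.78618791]]
```

Both the wrist depth and the scene view put the real finger ends about 35 mm behind the reported TCP. So the fingers closed to 10 mm above the bar without touching it. I'll open and go lower by the measured amount.

Call:
play_rows:
  rows:
    - [[0,0,0],0,5]
    - [[0,0,0],0,5]
    - [[0,0,0],0,5]
    - [[0,0,0],0,5]
    - [[0,0,0],0,5]
    - [[0.8,-0.1,0],0,5]
    - [[1.6,-0.2,0],0,5]
    - [[2.4,-0.3,0],0,5]
    - [[2.8,-0.4,0],0,5]
    - [[2.8,-0.4,0],0,5]
    - [[2.8,-0.4,0],0,5]

```text
time: 5.87
ee_pos: [0.4491, -0.2207, -0.0108]
tcp_rot: [54.8, 82.9, 54.0]
wrist_force: [0.8, 0.1, -0.3]
opening: 0.0502
```

```bash
python3 - <<'E'
from h import *
np.set_printoptions(precision=4,suppress=True)
o,T=tool();p,d=bot.camera("wrist");cv2.imwrite("pics/w6.png",p)
print(o["ee_pos"],o["opening"],o["wrist_force"],o["torque"])
s,d=bot.camera("scene");cv2.imwrite("pics/s6.png",cv2.resize(s[220:350,130:280],None,fx=5,fy=4.5,interpolation=2))
E
```

```text
[ 0.4491 -0.2207 -0.0108] 0.05015140178653795 [ 0.7535  0.0571 -0.3453] [-0.0775  0.0264 -0.0322]
```

View pics/w6.png

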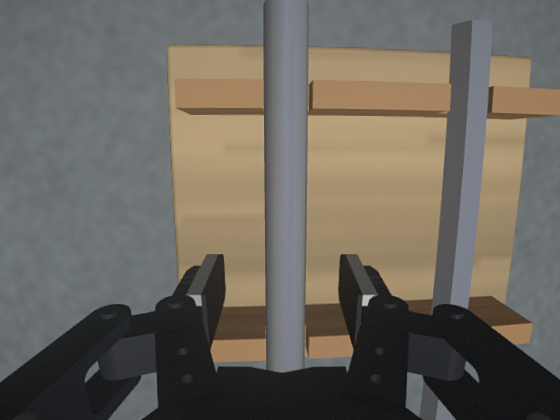

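View pics/s6.png

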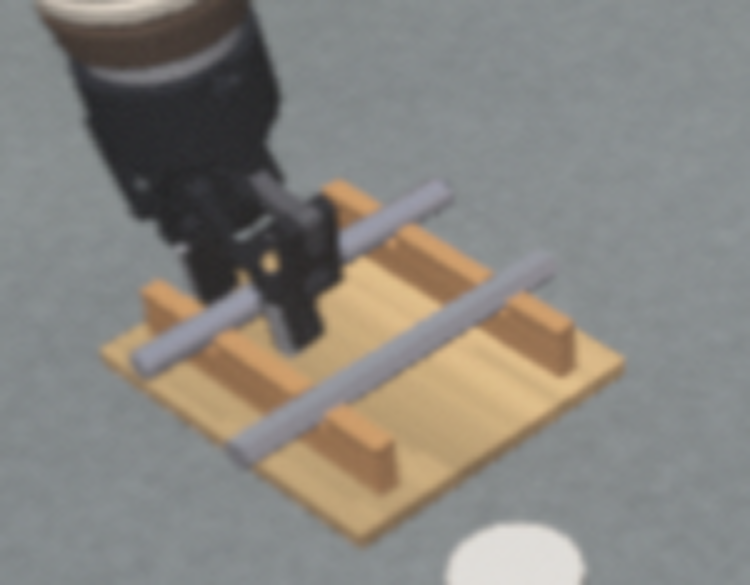

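Call:
play_rows:
  rows:
    - [[0.5,-0.1,0.15],0,5]
    - [[0.5,-0.1,0.15],0,5]
    - [[0.5,-0.1,0.15],0,3]
    - [[0.5,-0.1,0.15],0,1]
    - [[0.5,-0.1,0.15],0,1]
    - [[0.5,-0.1,0.15],0,1]
    - [[0.5,-0.1,0.15],0,1]
    - [[0.5,-0.1,0.15],0,1]
    - [[0.5,-0.1,0.15],0,1]
  squeeze: 80

```text
time: 6.72
ee_pos: [0.4515, -0.2214, -0.015]
tcp_rot: [54.1, 82.9, 53.4]
wrist_force: [-0.4, -0.2, 2.7]
opening: 0.0141
```

```bash
python3 - <<'E'
from h import *
np.set_printoptions(precision=4,suppress=True)
o,T=tool();print(o["ee_pos"],o["opening"],o["wrist_force"],o["torque"]);plan2(o["ee_pos"]+[0,0,.15],89.)
E
```

```text
[ 0.4515 -0.2214 -0.015 ] 0.014054356581640374 [-0.3902 -0.2075  2.6669] [ 0.0613 -0.0008  0.0553]
shift cm [-14.88   1.5    1.09] turn 0.06 pos [ 0.4515 -0.2214 -0.015 ] q [-30.6  -1.  -19.9  70.3   7.1  60.2] t 6.7167
```

Call:
play_rows:
  rows:
    - [[-1,0.1,0.07],0,1]
    - [[-2.5,0.25,0.18],0,1]
    - [[-5,0.5,0.37],0,1]
    - [[-8,0.8,0.6],0,1]
    - [[-11,1.1,0.8],0,1]
    - [[-13,1.3,0.95],0,1]
    - [[-15,1.5,1.1],0,1]
    - [[-15,1.5,1.1],0,1]
    - [[-15,1.5,1.1],0,1]

```text
time: 7.47
ee_pos: [0.4516, -0.2218, 0.1365]
tcp_rot: [53.7, 82.9, 53.0]
wrist_force: [0.2, -0.2, -3.5]
opening: 0.0139
```

```bash
python3 - <<'E'
from h import *
np.set_printoptions(precision=4,suppress=True)
o,T=tool();p,d=bot.camera("wrist");cv2.imwrite("pics/w7.png",p)
print(o["ee_pos"],o["opening"],o["wrist_force"],o["torque"],o["tcp_rot"])
s,d=bot.camera("scene");cv2.imwrite("pics/s7.png",s)
E
```

```text
[ 0.4516 -0.2218  0.1365] 0.013898792409704097 [ 0.2047 -0.1846 -3.5073] [-0.219   0.1463 -0.0049] [53.7145 82.8971 52.9817]
```

View pics/w7.png

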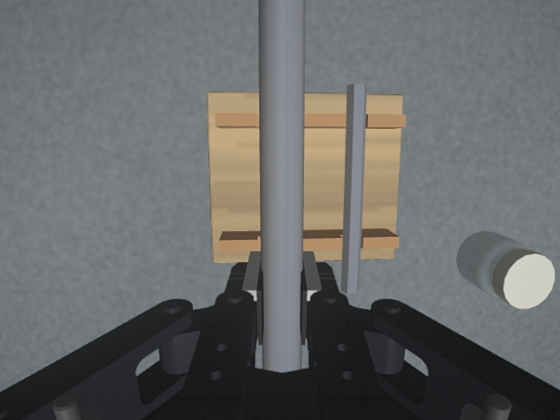

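View pics/s7.png

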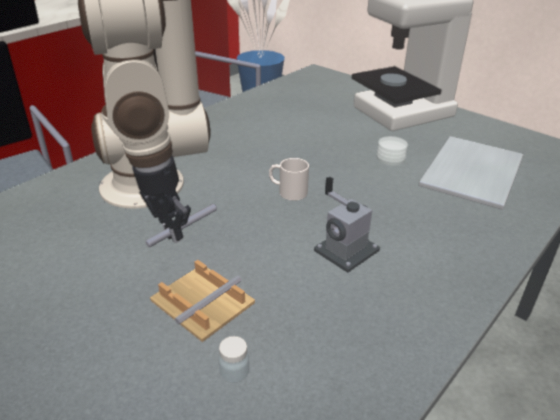

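The bar is held and the wrist force reads about 3.5 N down. Next, a high view of the fixture from the side.

```bash
python3 - <<'E'
from h import *
np.set_printoptions(precision=4,suppress=True)
o,T=tool();p,d=bot.camera("wrist")
P=deproj("wrist",[(281,30),(281,100),(281,180),(281,240)],d,o);print(P);print((P-o["ee_pos"])@T)
plan2([.53,.0,.27],89.)
E
```

```text
[[ 0.4478 -0.1325  0.1972]
 [ 0.4474 -0.1549  0.1981]
 [ 0.4389 -0.1692  0.3172]
 [ 0.4466 -0.2022  0.1988]]
[[-0.0536  0.0947  0.    ]
 [-0.0568  0.0725  0.    ]
 [-0.1769  0.0702  0.0001]
 [-0.0623  0.0254  0.    ]]
shift cm [-10.69  23.46   8.5 ] turn 0.05 pos [ 0.4506 -0.2212  0.1342] q [-30.6  -3.3  -5.6  87.1   7.1  60.2] t 7.6167
```

Call:
play_rows:
  rows:
    - [[-3,3,1.5],0,1]
    - [[-6,6,3],0,1]
    - [[-10.7,10,5],0,1]
    - [[-10.7,14,6.5],0,1]
    - [[-10.7,18,8.5],0,1]
    - [[-10.7,21,8.5],0,1]
    - [[-10.7,23.5,8.5],0,1]
    - [[-10.7,23.5,8.5],0,1]
    - [[-10.7,23.5,8.5],0,1]
    - [[-10.7,23.5,8.5],0,1]
    - [[-10.7,23.5,8.5],0,1]

```text
time: 8.53
ee_pos: [0.5301, -0.0006, 0.2708]
tcp_rot: [54.9, 83.0, 54.1]
wrist_force: [0.1, -0.1, -2.9]
opening: 0.0139
```

```bash
python3 - <<'E'
from h import *
np.set_printoptions(precision=4,suppress=True)
o,T=tool();p,d=bot.camera("wrist");cv2.imwrite("pics/w8.png",p);np.save("pics/w8.npy",d);np.savez("pics/w8o.npz",ee_pos=o["ee_pos"],tcp_rot=o["tcp_rot"])
for i in range(3):
    print(bot.get_obs()["ee_pos"],bot.get_obs()["tcp_rot"],bot.get_obs()["q"]); bot.camera("wrist")
print(o["opening"],o["wrist_force"])
E
```

```text
[ 0.5301 -0.0009  0.2711] [54.7532 82.9421 53.9258] [-3.6722  0.1353 13.0593 99.1283  5.9547 87.3527]
[ 0.5302 -0.001   0.2713] [54.6237 82.9287 53.7818] [-3.6823  0.1281 13.0738 99.1288  5.9571 87.3583]
[ 0.5302 -0.0009  0.2714] [54.5557 82.9169 53.7114] [-3.6817  0.1237 13.0859 99.1315  5.9623 87.3622]
0.013866538697924716 [ 0.1011 -0.05   -2.8554]
```

View pics/w8.png

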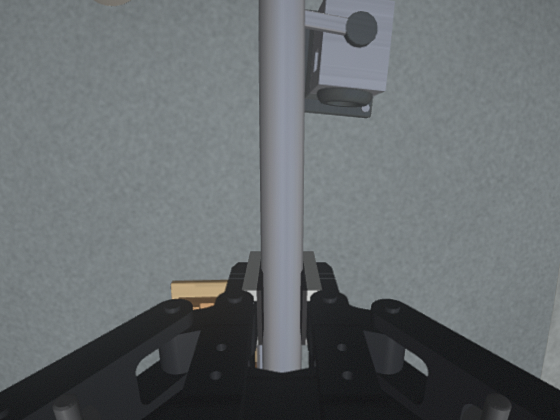

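```bash
python3 - <<'E'
import cv2
p=cv2.imread("pics/w8.png");cv2.imwrite("pics/w8z.png",cv2.resize(p[0:125,295:405],None,fx=7,fy=4.8,interpolation=2))
E
```

```text
(no output)
```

View pics/w8z.png

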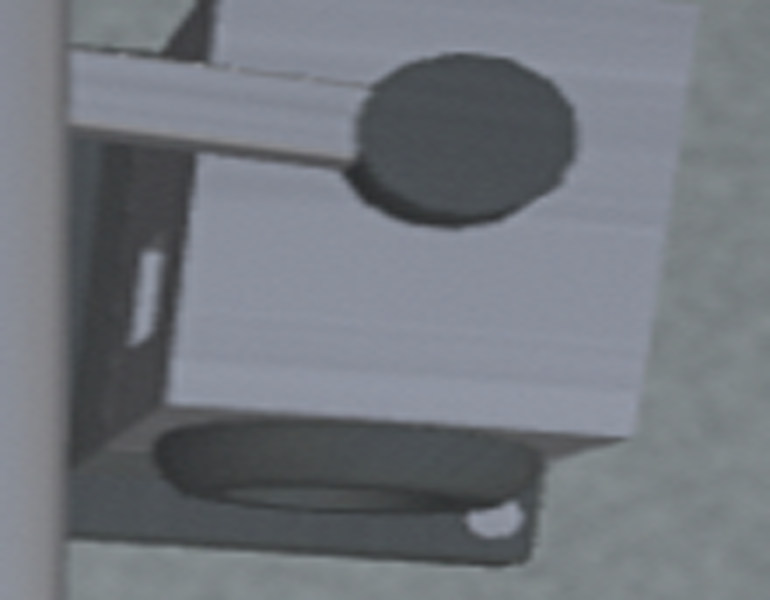

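```bash
python3 - <<'E'
from h import *
np.set_printoptions(precision=4,suppress=True)
o=np.load("pics/w8o.npz");d=np.load("pics/w8.npy")
Z=lambda p:[((u+.5)/7-.5+295,(v+.5)/4.8-.5) for u,v in p]
q=Z([(165,405),(632,438),(697,8),(213,5)]);P=onz("wrist",q,.12,o);print("head top",P)
fr=P[1]-P[0];print("w",np.linalg.norm(fr),"front heading+90:",np.degrees(np.arctan2(fr[1],fr[0]))+90,"right",np.degrees(np.arctan2(*(P[2]-P[1])[[1,0]])),"left",np.degrees(np.arctan2(*(P[3]-P[0])[[1,0]])))
print("mouth from head front mid",(P[0]+P[1])/2)
print("foot edge",onz("wrist",Z([(75,541),(530,565)]),.014,o))
f=onz("wrist",Z([(75,541),(510,565)]),.014,o);f=f[1]-f[0];print("foot heading+90",np.degrees(np.arctan2(f[1],f[0]))+90)
print("pivot cap",deproj("wrist",Z([(470,135)]),d,o),"top check",deproj("wrist",Z([(400,330),(300,370)]),d,o))
a=onz("wrist",Z([(75,85),(360,128)]),.133,o);a=a[1]-a[0];print("arm",np.degrees(np.arctan2(a[1],a[0])))
E
```

```text
head top [[0.5768 0.1056 0.12  ]
 [0.6405 0.0996 0.12  ]
 [0.6483 0.1808 0.12  ]
 [0.5835 0.1794 0.12  ]]
w 0.06404919520658506 front heading+90: 84.62507213988388 right 84.54483974400166 left 84.79120032282279
mouth from head front mid [0.6087 0.1026 0.12  ]
foot edge [[0.5793 0.089  0.014 ]
 [0.6613 0.0825 0.014 ]]
foot heading+90 85.26694667164949
pivot cap [[0.6136 0.152  0.1336]] top check [[0.6082 0.1197 0.1205]
 [0.5947 0.1121 0.1207]]
arm -10.988238989705048
```

```bash
cat > bar.py <<'E'
from h import *
np.set_printoptions(precision=4,suppress=True)
def bar(d,o,p,r0=5,r1=235):
    T=R.from_euler("xyz",o["tcp_rot"],degrees=True).as_matrix();P=[]
    for v in range(r0,r1,3):
        row=d[v,225:340]; ok=(row>.1)&(row<.19)
        i=np.where(ok)[0]
        if len(i)<20: continue
        c=225+(i[0]+i[-1])/2
        for u in range(int(c)-3,int(c)+5):
            z=d[v,u]
            if z>0: P.append(deproj("wrist",[(u,v)],d,o)[0])
    P=np.array(P);t=(P-o["ee_pos"])@T
    k=np.abs(t[:,0]-np.median(t[:,0]))<.01;P=P[k];t=t[k]
    fz=np.polyfit(P[:,1],P[:,2],1);fx=np.polyfit(P[:,1],P[:,0],1)
    print("n",len(P),"y range",P[:,1].min(),P[:,1].max(),"pitch deg",np.degrees(np.arctan(fz[0])),"heading",90-np.degrees(np.arctan(fx[0])))
    y0=o["ee_pos"][1]+.017
    c=np.array([np.polyval(fx,y0),y0,np.polyval(fz,y0)-.008]);print("axis at bar centre(approx)",c,"minus TCP",c-o["ee_pos"])
    g=np.polyfit(t[:,1],t[:,0],1);g2=np.polyfit(t[:,1],t[:,2],1);print("tool: x=",g,"z=",g2)
if __name__=="__main__":
    bar(np.load("pics/w8.npy"),np.load("pics/w8o.npz"),None)
E
python3 bar.py
```

```text
n 614 y range 0.02044731449150615 0.09634702768908601 pitch deg -0.2469952409434401 heading 89.04196512510903
axis at bar centre(approx) [0.5261 0.0164 0.326 ] minus TCP [-0.0039  0.017   0.0552]
tool: x= [ 0.1053 -0.0637] z= [-0.001   0.0002]
```

```bash
cat > ins.py <<'E'
from h import *
import sys
np.set_printoptions(precision=4,suppress=True)
M=np.array([.608,.103,.090]);H=84.7
def target(gap,M=M,H=H,zoff=0):
    o,T=tool();b=np.array([np.cos(np.radians(H)),np.sin(np.radians(H)),0])
    t=np.degrees(np.arctan2(b@T[:,2],b@T[:,1]));T2=T@R.from_euler("x",t,degrees=True).as_matrix()
    c=T2@np.array([-.0556+.1053*.018,.018,.0002])  # bar centre rel. TCP
    P=M-b*(.085+gap)-c+[0,0,zoff]
    print("TCP target",P);plan2(P,H);return P
if __name__=="__main__": target(float(sys.argv[1]),zoff=float(sys.argv[2]))
E
python3 ins.py .05 .0; python3 ins.py .05 .05
python3 - <<'E'
from h import *
print(onz("scene",[(233,348)],.07),onz("scene",[(294,165)],.09))
E
```

```text
TCP target [ 0.5977 -0.0439  0.0348]
shift cm [23.56 -6.59  5.1 ] turn 4.27 pos [ 0.5303 -0.0008  0.2715] q [-3.7  0.1 13.1 99.1  6.  87.4] t 8.7333
TCP target [ 0.5977 -0.0439  0.0848]
shift cm [18.6  -6.09  5.46] turn 4.27 pos [ 0.5303 -0.0008  0.2715] q [-3.7  0.1 13.1 99.1  6.  87.4] t 8.7333
[[ 0.66523714 -0.28595926  0.07      ]] [[0.34883516 0.26172261 0.09      ]]
```

Call:
play_rows:
  rows:
    - [[2,-3,2],4.3,1]
    - [[5,-6.1,4],4.3,1]
    - [[8,-6.1,5.4],4.3,1]
    - [[12,-6.1,5.4],4.3,1]
    - [[16,-6.1,5.4],4.3,1]
    - [[18.6,-6.1,5.4],4.3,1]
    - [[20.5,-6.3,5.3],4.3,1]
    - [[22,-6.4,5.2],4.3,1]
    - [[23.5,-6.6,5.1],4.3,1]
    - [[23.5,-6.6,5.1],4.3,1]
    - [[23.5,-6.6,5.1],4.3,1]
    - [[23.5,-6.6,5.1],4.3,1]

```text
time: 9.73
ee_pos: [0.5984, -0.0434, 0.0367]
tcp_rot: [58.2, 82.9, 53.1]
wrist_force: [-0.9, 0.4, -2.1]
opening: 0.0134
```

```bash
python3 ins.py .05 0; python3 - <<'E'
from h import *
from bar import bar
o,T=tool();p,d=bot.camera("wrist");cv2.imwrite("pics/w9.png",p);bar(d,o,p)
print(o["opening"],o["wrist_force"],o["torque"],T.round(3))
for n in ("scene","side"):
    p,d=bot.camera(n);cv2.imwrite(f"pics/{n}9.png",p)
p=cv2.imread("pics/scene9.png");cv2.imwrite("pics/s9z.png",cv2.resize(p[170:285,240:400],None,fx=5,fy=5,interpolation=2))
p=cv2.imread("pics/side9.png");cv2.imwrite("pics/d9z.png",cv2.resize(p[150:300,160:320],None,fx=5,fy=4,interpolation=2))
E
```

```text
TCP target [ 0.5978 -0.0439  0.0348]
shift cm [ 0.18 -0.08 -0.06] turn 0.03 pos [ 0.5984 -0.0434  0.0367] q [-7.4  7.7 -5.  73.7  6.2 87.8] t 9.7333
n 613 y range -0.022438458070495357 0.05331022844330197 pitch deg -0.026805017546975646 heading 84.84104738288084
axis at bar centre(approx) [ 0.596  -0.0264  0.0921] minus TCP [-0.0024  0.017   0.0554]
tool: x= [ 0.1067 -0.0639] z= [-0.0018  0.0003]
0.01344389678979623 [-0.8677  0.351  -2.1292] [-0.2081  0.1059 -0.0413] [[ 0.075  0.084  0.994]
 [ 0.099  0.991 -0.092]
 [-0.992  0.106  0.066]]
```

View pics/w9.png

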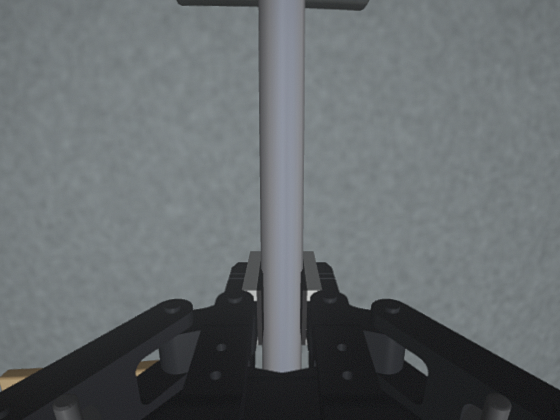

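View pics/s9z.png

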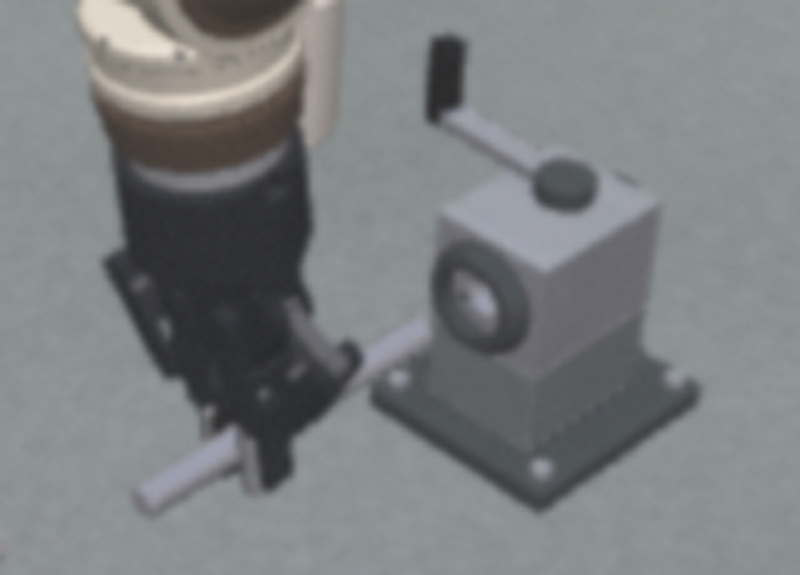

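View pics/d9z.png

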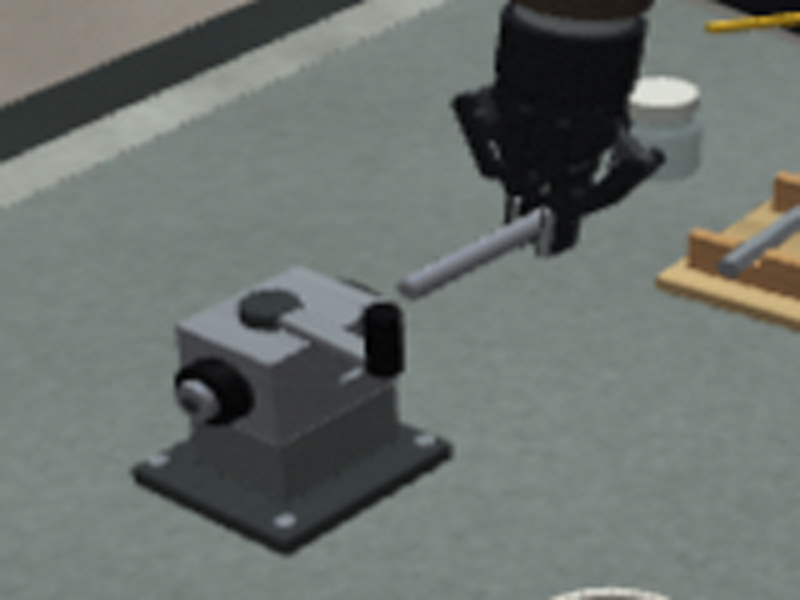

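```bash
python3 - <<'E'
from h import *
np.set_printoptions(precision=4,suppress=True)
p=cv2.imread("pics/w9.png");cv2.imwrite("pics/w9z.png",cv2.resize(p[0:30,165:385],None,fx=3.6,fy=10,interpolation=2))
o,T=tool()
t=cross  # side tip
print("side tip at z.09",onz("side",[((408.5)/5-.5+160,(287.5)/4-.5+150)],.09),"expected tip y", -.0264+.085*.996)
E
```

```text
side tip at z.09 [[0.6077 0.0535 0.09  ]] expected tip y 0.05826
```

View pics/w9z.png

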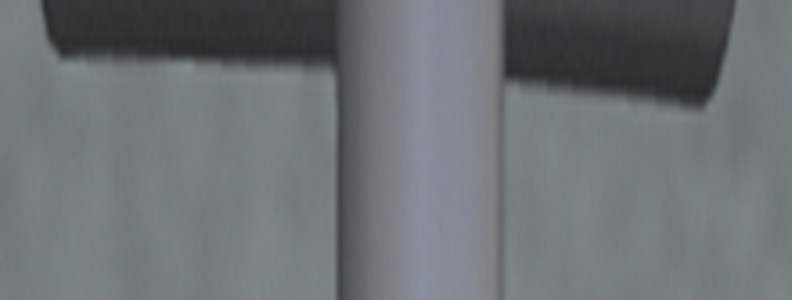

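```bash
python3 - <<'E'
from h import *
np.set_printoptions(precision=4,suppress=True)
o,T=tool()
P=onz("wrist",[(183,5),(360.5,10)],0.0,o);print(P,np.linalg.norm(P[1]-P[0]))
b=np.array([np.cos(np.radians(84.7)),np.sin(np.radians(84.7)),0])
print("mouth from foot",P.mean(0)+b*.015)
x=np.array([b[1],-b[0],0]);print("lateral bar", (np.array([.596,-.0264,.09])@x),"mouth est foot",P.mean(0)@x,"used",np.array([.608,.103,0])@x)
E
```

```text
[[0.5559 0.0947 0.    ]
 [0.6611 0.0846 0.    ]] 0.10559822427206356
mouth from foot [0.6099 0.1046 0.    ]
lateral bar 0.5958905036266002 mouth est foot 0.5976193466254663 used 0.59588644598923
```

Alignment agrees across views to about 1 mm: the bar is level and its heading of 84.8° matches the bore's 84.7°. Making a small correction, then advancing into the nose ring.

Call:
play_rows:
  rows:
    - [[0.15,0,0],0,1]
    - [[0.15,0,0],0,1]
    - [[0.25,1,0],0,1]
    - [[0.36,2,0],0,1]
    - [[0.46,3,0],0,1]
    - [[0.5,3.4,0],0,1]
    - [[0.5,3.4,0],0,1]
    - [[0.5,3.4,0],0,1]

```text
time: 10.55
ee_pos: [0.6012, -0.0081, 0.0343]
tcp_rot: [58.6, 82.9, 53.6]
wrist_force: [0.4, -0.8, -2.6]
opening: 0.0142
```

```bash
cat > st.py <<'E'
from h import *
np.set_printoptions(precision=4,suppress=True)
o,T=tool();H=np.radians(84.7);b=np.array([np.cos(H),np.sin(H),0]);x=np.array([b[1],-b[0],0])
c=o["ee_pos"]+T@[-.0556+.1053*.018,.018,.0002]
r=c-np.array([.608,.103,.09])
print("t",o["time"],"bar tip depth est mm",(r@b+.085)*1000,"lat",(r@x)*1000,"dz",r[2]*1000,"F feed/lat/z",np.array([o["wrist_force"]@b,o["wrist_force"]@x,o["wrist_force"][2]]).round(2),"tq",o["torque"],"open",o["opening"])
E
python3 st.py; python3 - <<'E'
from h import *
for n in ("scene","side"):
    p,d=bot.camera(n);cv2.imwrite(f"pics/{n}10.png",p)
p=cv2.imread("pics/scene10.png");cv2.imwrite("pics/s10z.png",cv2.resize(p[170:285,240:400],None,fx=5,fy=5,interpolation=2))
E
```

```text
t 10.55 bar tip depth est mm -14.069543588563645 lat 0.07206633911348036 dz -0.5197973591964666 F feed/lat/z [-0.76  0.48 -2.6 ] tq [-0.2257  0.1798 -0.0017] open 0.014186046409059818
```

View pics/s10z.png

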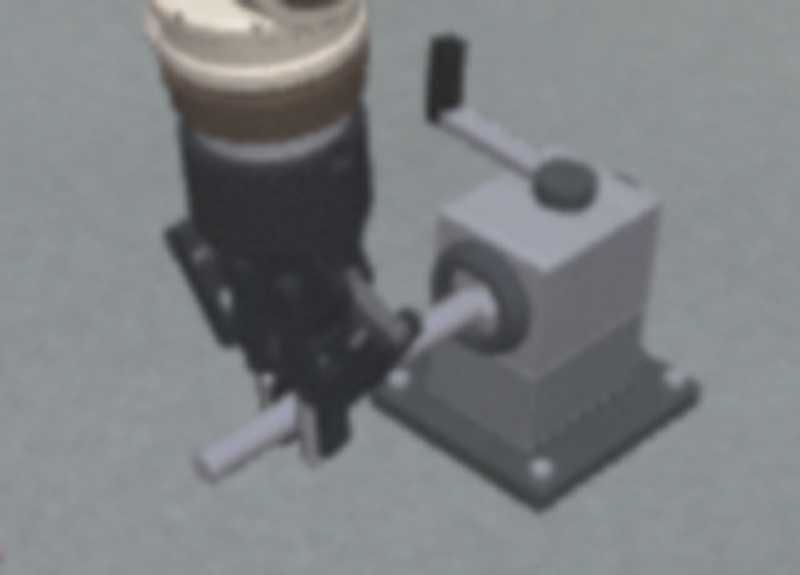

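The tip is inside the nose ring and centred at about (488,303) in the zoom. Feeding slowly.

Call:
play_rows:
  rows:
    - [[0.0,0.25,0.03],0,1]
    - [[0.03,0.5,0.05],0,1]
    - [[0.06,0.75,0.05],0,1]
    - [[0.08,1.0,0.05],0,1]
    - [[0.08,1.0,0.05],0,1]

```text
time: 11.07
ee_pos: [0.6026, 0.0017, 0.0346]
tcp_rot: [58.6, 82.9, 53.6]
wrist_force: [0.6, 0.1, -1.8]
opening: 0.0138
```

```bash
python3 st.py; python3 -c "
from h import *
print(onz('scene',[((207.5)/5-.5+240,(463.5)/5-.5+170)],.09))"
```

```text
t 11.0667 bar tip depth est mm -4.204846917963259 lat 0.6055835481962766 dz -0.20218231663859942 F feed/lat/z [ 0.15  0.59 -1.78] tq [-0.1713  0.0971  0.0274] open 0.013800712310645655
[[ 0.58945645 -0.06889369  0.09      ]]
```

Call:
play_rows:
  rows:
    - [[0.02,0.2,0],0,1]
    - [[0.04,0.4,0],0,1]
    - [[0.06,0.6,0],0,1]
    - [[0.06,0.6,0],0,1]

```text
time: 11.4
ee_pos: [0.6031, 0.0076, 0.0346]
tcp_rot: [58.6, 82.9, 53.6]
wrist_force: [-0.4, -0.1, -3.1]
opening: 0.0137
```

```bash
python3 st.py
```

```text
t 11.4 bar tip depth est mm 1.7601820136070172 lat 0.5577783519875312 dz -0.1744075723006111 F feed/lat/z [-0.13 -0.42 -3.09] tq [-0.2051  0.1117  0.0414] open 0.013731530723535147
```

Call:
play_rows:
  rows:
    - [[0.02,0.2,0],0,1]
    - [[0.04,0.4,0],0,1]
    - [[0.06,0.6,0],0,1]
    - [[0.08,0.8,0],0,1]
    - [[0.08,0.8,0],0,1]

```text
time: 11.82
ee_pos: [0.6038, 0.0156, 0.0346]
tcp_rot: [58.6, 82.9, 53.6]
wrist_force: [0.2, 0.6, -2.3]
opening: 0.0139
```

```bash
python3 st.py
```

```text
t 11.8167 bar tip depth est mm 9.815717382795949 lat 0.5559794581158338 dz -0.14815473008480962 F feed/lat/z [ 0.64  0.11 -2.29] tq [-0.1664  0.1388  0.0069] open 0.013876158365564144
```

Call:
play_rows:
  rows:
    - [[0.02,0.2,0],0,1]
    - [[0.04,0.4,0],0,1]
    - [[0.06,0.6,0],0,1]
    - [[0.08,0.8,0],0,1]
    - [[0.08,0.8,0],0,1]

```text
time: 12.23
ee_pos: [0.6046, 0.0236, 0.0347]
tcp_rot: [58.6, 82.9, 53.6]
wrist_force: [-0.2, -0.3, -3.1]
opening: 0.0134
```

```bash
python3 st.py
```

```text
t 12.2333 bar tip depth est mm 17.838071667448343 lat 0.5512482648709368 dz -0.1095491171271834 F feed/lat/z [-0.3  -0.17 -3.13] tq [-0.2219  0.0917  0.0361] open 0.01339523191405451
```

Call:
play_rows:
  rows:
    - [[0.02,0.2,0],0,1]
    - [[0.04,0.4,0],0,1]
    - [[0.06,0.6,0],0,1]
    - [[0.08,0.8,0],0,1]
    - [[0.08,0.8,0],0,1]

```text
time: 12.65
ee_pos: [0.6053, 0.031, 0.0347]
tcp_rot: [58.5, 82.9, 53.4]
wrist_force: [0.4, -1.8, -2.8]
opening: 0.0141
```

```bash
python3 st.py
```

```text
t 12.65 bar tip depth est mm 25.352549881178597 lat 0.5865063808091905 dz -0.07476806434589256 F feed/lat/z [-1.73  0.51 -2.82] tq [-0.5761  0.1209 -0.0291] open 0.014136172210126731
```

Call:
play_rows:
  rows:
    - [[0.01,0.15,0],0,1]
    - [[0.03,0.3,0],0,1]
    - [[0.05,0.45,0],0,1]
    - [[0.06,0.6,0],0,1]
    - [[0.06,0.6,0],0,1]

```text
time: 13.07
ee_pos: [0.6058, 0.0371, 0.0347]
tcp_rot: [58.5, 82.9, 53.5]
wrist_force: [-0.6, -2.3, -1.8]
opening: 0.014
```

```bash
python3 st.py
```

```text
t 13.0667 bar tip depth est mm 31.45168593914488 lat 0.5369642224045362 dz -0.05743093313692604 F feed/lat/z [-2.32 -0.39 -1.75] tq [-0.7945  0.1015 -0.058 ] open 0.013981408352525206
```

Call:
play_rows:
  rows:
    - [[0.01,0.15,0],0,1]
    - [[0.03,0.3,0],0,1]
    - [[0.05,0.45,0],0,1]
    - [[0.05,0.5,0],0,1]
    - [[0.05,0.5,0],0,1]

```text
time: 13.48
ee_pos: [0.6063, 0.0422, 0.0348]
tcp_rot: [58.6, 82.9, 53.5]
wrist_force: [-0.2, -4.0, -3.3]
opening: 0.0142
```

```bash
python3 st.py
```

```text
t 13.4833 bar tip depth est mm 36.48682715537043 lat 0.5358277892607142 dz -0.02080252382297143 F feed/lat/z [-4.02  0.14 -3.34] tq [-1.0351  0.1417 -0.1407] open 0.014222847639149086
```

Call:
play_rows:
  rows:
    - [[0.01,0.08,0],0,1]
    - [[0.02,0.16,0],0,1]
    - [[0.02,0.24,0],0,1]
    - [[0.03,0.3,0],0,1]

```text
time: 13.82
ee_pos: [0.6065, 0.045, 0.0348]
tcp_rot: [58.5, 82.9, 53.5]
wrist_force: [-0.4, -5.7, -2.6]
opening: 0.0139
```

```bash
python3 st.py
```

```text
t 13.8167 bar tip depth est mm 39.35544012847743 lat 0.5296897905409086 dz -0.01956384505191755 F feed/lat/z [-5.72  0.14 -2.61] tq [-1.2981  0.1221 -0.1457] open 0.01391017161755606
```

Call:
play_rows:
  rows:
    - [[0.01,0.05,0],0,1]
    - [[0.01,0.1,0],0,1]
    - [[0.01,0.1,0],0,1]

```text
time: 14.07
ee_pos: [0.6067, 0.0462, 0.0348]
tcp_rot: [58.6, 82.9, 53.5]
wrist_force: [-0.2, -4.8, -3.3]
opening: 0.0139
```

```bash
python3 st.py
```

```text
t 14.0667 bar tip depth est mm 40.49937693402947 lat 0.5707390392027387 dz 0.039017243588873596 F feed/lat/z [-4.84  0.2  -3.32] tq [-1.0273  0.1563 -0.0994] open 0.01393429441770905
```

Call:
play_rows:
  rows:
    - [[0.01,0.05,0],0,1]
    - [[0.01,0.1,0],0,1]
    - [[0.01,0.1,0],0,1]

```text
time: 14.32
ee_pos: [0.6068, 0.0472, 0.0348]
tcp_rot: [58.6, 82.9, 53.6]
wrist_force: [0.1, -3.9, -3.6]
opening: 0.014
```

```bash
python3 st.py; python3 -c "
from h import *
p,d=bot.camera('scene');cv2.imwrite('pics/s11z.png',cv2.resize(p[170:285,240:400],None,fx=5,fy=5,interpolation=2))"
```

```text
t 14.3167 bar tip depth est mm 41.56793582602173 lat 0.5366619810609774 dz 0.054284270335394624 F feed/lat/z [-3.91  0.45 -3.62] tq [-1.0628  0.1145 -0.1138] open 0.01403528376078206
```

View pics/s11z.png

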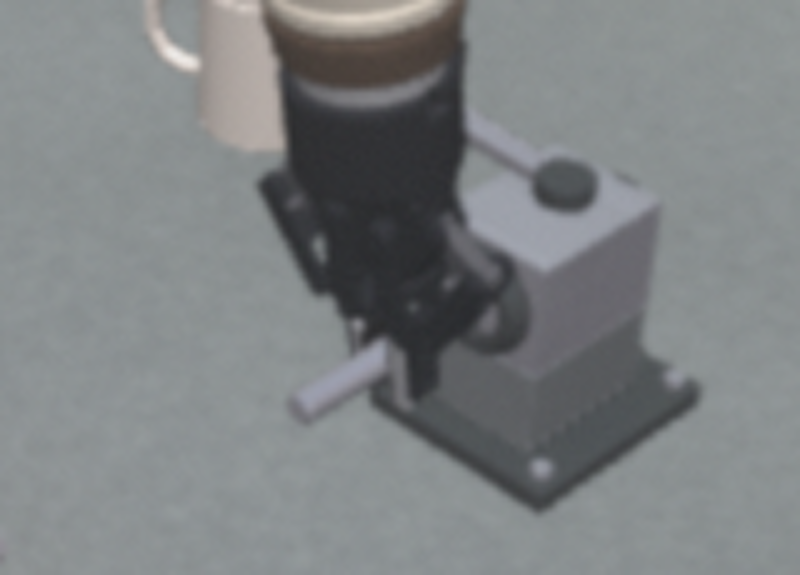

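Call:
play_rows:
  rows:
    - [[0.01,0.06,0],0,1]
    - [[0.01,0.12,0],0,1]
    - [[0.02,0.18,0],0,1]
    - [[0.02,0.2,0],0,1]

```text
time: 14.7
ee_pos: [0.6069, 0.0492, 0.0348]
tcp_rot: [58.6, 82.9, 53.5]
wrist_force: [0.3, -5.6, -3.4]
opening: 0.0138
```

```bash
python3 st.py
```

```text
t 14.7 bar tip depth est mm 43.55450074989328 lat 0.5243136269456047 dz 0.04558444089018676 F feed/lat/z [-5.59  0.82 -3.37] tq [-1.2198  0.0903 -0.1342] open 0.01383806991439009
```

Call:
play_rows:
  rows:
    - [[0.01,0.06,0],0,1]
    - [[0.01,0.12,0],0,1]
    - [[0.02,0.18,0],0,1]
    - [[0.02,0.2,0],0,1]

```text
time: 15.03
ee_pos: [0.6071, 0.0513, 0.0348]
tcp_rot: [58.6, 82.9, 53.6]
wrist_force: [0.3, -5.9, -3.8]
opening: 0.0141
```

```bash
python3 st.py
```

```text
t 15.0333 bar tip depth est mm 45.647676597933945 lat 0.49224596446592933 dz 0.04493686497228366 F feed/lat/z [-5.84  0.83 -3.83] tq [-1.1669  0.0637 -0.1479] open 0.014126054379536054
```

Call:
play_rows:
  rows:
    - [[0.01,0.06,0],0,1]
    - [[0.01,0.12,0],0,1]
    - [[0.02,0.18,0],0,1]
    - [[0.02,0.2,0],0,1]

```text
time: 15.37
ee_pos: [0.6073, 0.0533, 0.0349]
tcp_rot: [58.6, 82.9, 53.6]
wrist_force: [0.8, -4.5, -3.3]
opening: 0.0136
```

```bash
python3 st.py
```

```text
t 15.3667 bar tip depth est mm 47.66645686003207 lat 0.5141615283021421 dz 0.06189218694341303 F feed/lat/z [-4.42  1.19 -3.32] tq [-1.1998  0.0034 -0.1635] open 0.013600995311022789
```

Call:
play_rows:
  rows:
    - [[0.01,0.05,0],0,1]
    - [[0.01,0.1,0],0,1]
    - [[0.02,0.15,0],0,1]
    - [[0.02,0.15,0],0,1]

```text
time: 15.7
ee_pos: [0.6074, 0.055, 0.0348]
tcp_rot: [58.7, 82.9, 53.7]
wrist_force: [0.2, -2.7, -3.3]
opening: 0.0136
```

```bash
python3 st.py
```

```text
t 15.7 bar tip depth est mm 49.31929225681893 lat 0.49972006601646 dz 0.05322769136334449 F feed/lat/z [-2.65  0.46 -3.34] tq [-0.9292  0.007  -0.1449] open 0.013593386609424246
```

Call:
play_rows:
  rows:
    - [[0.01,0.05,0],0,1]
    - [[0.01,0.1,0],0,1]
    - [[0.02,0.15,0],0,1]
    - [[0.02,0.15,0],0,1]

```text
time: 16.03
ee_pos: [0.6076, 0.0565, 0.0348]
tcp_rot: [58.7, 82.9, 53.7]
wrist_force: [1.0, -3.5, -3.4]
opening: 0.0138
```

```bash
python3 st.py
```

```text
t 16.0333 bar tip depth est mm 50.82034568131716 lat 0.4896239497930126 dz 0.05655562706116668 F feed/lat/z [-3.36  1.28 -3.42] tq [-1.0725  0.0087 -0.1804] open 0.013794795260546194
```

Call:
play_rows:
  rows:
    - [[0.01,0.05,0],0,1]
    - [[0.01,0.1,0],0,1]
    - [[0.02,0.15,0],0,1]
    - [[0.02,0.15,0],0,1]

```text
time: 16.37
ee_pos: [0.6077, 0.0579, 0.0348]
tcp_rot: [58.7, 82.9, 53.6]
wrist_force: [0.2, -3.7, -3.1]
opening: 0.014
```

```bash
python3 st.py
```

```text
t 16.3667 bar tip depth est mm 52.30458819146062 lat 0.513621201719532 dz -0.009702988092191722 F feed/lat/z [-3.62  0.53 -3.09] tq [-0.9274  0.0594 -0.1719] open 0.014045252450252607
```

Call:
play_rows:
  rows:
    - [[0.01,0.05,0],0,1]
    - [[0.01,0.1,0],0,1]
    - [[0.02,0.15,0],0,1]
    - [[0.02,0.15,0],0,1]

```text
time: 16.7
ee_pos: [0.6079, 0.0594, 0.0348]
tcp_rot: [58.6, 82.9, 53.6]
wrist_force: [0.6, -4.6, -4.7]
opening: 0.014
```

```bash
python3 st.py
```

```text
t 16.7 bar tip depth est mm 53.80153193369461 lat 0.5156198016934301 dz -0.041894707968975764 F feed/lat/z [-4.48  1.01 -4.72] tq [-1.0635 -0.0163 -0.162 ] open 0.014014310381088677
```

Call:
play_rows:
  rows:
    - [[0.01,0.05,0],0,1]
    - [[0.01,0.1,0],0,1]
    - [[0.01,0.1,0],0,1]

```text
time: 16.95
ee_pos: [0.6079, 0.0603, 0.0347]
tcp_rot: [58.6, 82.9, 53.6]
wrist_force: [0.5, -4.8, -4.1]
opening: 0.0141
```

```bash
python3 st.py
```

```text
t 16.95 bar tip depth est mm 54.715403898511894 lat 0.49895968207274205 dz -0.0762273491381471 F feed/lat/z [-4.72  0.97 -4.12] tq [-1.1329  0.0549 -0.1999] open 0.014112110965512485
```

Call:
play_rows:
  rows:
    - [[0.01,0.05,0],0,1]
    - [[0.01,0.1,0],0,1]
    - [[0.01,0.1,0],0,1]

```text
time: 17.2
ee_pos: [0.608, 0.0611, 0.0347]
tcp_rot: [58.5, 82.9, 53.5]
wrist_force: [0.4, -5.9, -3.9]
opening: 0.0137
```

```bash
python3 st.py
```

```text
t 17.2 bar tip depth est mm 55.503215085803454 lat 0.5092470914882822 dz -0.10815055070101387 F feed/lat/z [-5.88  0.93 -3.88] tq [-1.3688  0.0154 -0.1522] open 0.013681004821629658
```

Call:
play_rows:
  rows:
    - [[0.01,0.05,0],0,1]
    - [[0.01,0.1,0],0,1]
    - [[0.01,0.1,0],0,1]

```text
time: 17.45
ee_pos: [0.608, 0.0613, 0.0347]
tcp_rot: [58.3, 83.0, 53.2]
wrist_force: [-1.1, -10.3, -3.6]
opening: 0.0138
```

```bash
python3 st.py
```

```text
t 17.45 bar tip depth est mm 55.83287812430534 lat 0.48163471513893175 dz -0.1549563509885693 F feed/lat/z [-10.38  -0.13  -3.64] tq [-2.0702  0.1384 -0.1704] open 0.013805064176511351
```

Call:
play_rows:
  rows:
    - [[0,0,0],0,1]
    - [[0,0,0],0,1]

```text
time: 17.62
ee_pos: [0.608, 0.0613, 0.0347]
tcp_rot: [58.3, 83.0, 53.2]
wrist_force: [0.4, -9.9, -4.2]
opening: 0.014
```

```bash
python3 st.py
```

```text
t 17.6167 bar tip depth est mm 55.79304976626326 lat 0.4773068881012948 dz -0.1622606783591718 F feed/lat/z [-9.79  1.29 -4.17] tq [-2.0306  0.2056 -0.2265] open 0.01395749511325681
```

Call:
play_rows:
  rows:
    - [[0,0.03,0],0,1]
    - [[0.01,0.06,0],0,1]
    - [[0.01,0.06,0],0,1]
    - [[0.01,0.06,0],0,1]

```text
time: 17.95
ee_pos: [0.608, 0.0614, 0.0346]
tcp_rot: [58.1, 83.0, 53.0]
wrist_force: [-1.5, -11.7, -2.9]
opening: 0.0141
```

```bash
python3 st.py
```

```text
t 17.95 bar tip depth est mm 55.96047553114217 lat 0.47867029436945213 dz -0.26298080421635617 F feed/lat/z [-11.84  -0.42  -2.93] tq [-2.4999  0.2688 -0.2535] open 0.014119256350243569
```

Call:
play_rows:
  rows:
    - [[0,0.03,0],0,1]
    - [[0.01,0.06,0],0,1]
    - [[0.01,0.06,0],0,1]
    - [[0.01,0.06,0],0,1]

```text
time: 18.28
ee_pos: [0.608, 0.0615, 0.0345]
tcp_rot: [57.9, 83.1, 52.8]
wrist_force: [-1.4, -13.7, -3.3]
opening: 0.0138
```

```bash
python3 st.py
```

```text
t 18.2833 bar tip depth est mm 56.1244689103184 lat 0.47258294015195684 dz -0.34187666643825665 F feed/lat/z [-13.73  -0.14  -3.27] tq [-2.8474  0.3347 -0.2297] open 0.013796876013951034
```

Home: the motion stopped solidly and the axial force rose from about 4.5 N of drag to about 13.7 N, so roughly 9 N on the stop. Releasing.

Call:
play_rows:
  rows:
    - [[0,0,0],0,2]
    - [[0,0,0],0,3]
    - [[0,0,0],0,4]
    - [[0,0,0],0,4]
    - [[0,0,0],0,4]
    - [[0,0,0],0,4]

```text
time: 18.78
ee_pos: [0.6083, 0.0639, 0.0349]
tcp_rot: [58.6, 82.9, 53.6]
wrist_force: [-0.3, 1.0, 0.7]
opening: 0.04
```

```bash
python3 st.py; python3 - <<'E'
from h import *
o,T=tool();plan2(o["ee_pos"]+[0,0,.2],84.7)
p,d=bot.camera("wrist");cv2.imwrite("pics/w12.png",p)
E
```

```text
t 18.7833 bar tip depth est mm 58.242612764471126 lat 0.5549356764080049 dz 0.09005820146712473 F feed/lat/z [ 1.02 -0.4   0.71] tq [-0.0922  0.0906  0.0858] open 0.040006218317965164
shift cm [-19.85   2.12   1.29] turn 0.09 pos [0.6083 0.0639 0.0349] q [ 3.1  8.3 -4.6 72.5  5.5 98.4] t 18.7833
```

View pics/w12.png

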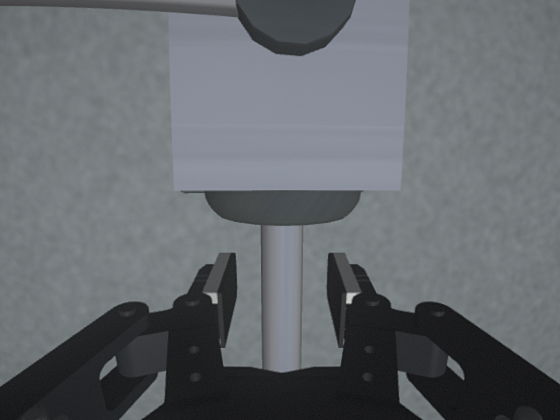

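The bar sits in the bore, centred in the ring (ring 206–358, bar 262–302). Lifting off and turning to straddle the knob.

Call:
play_rows:
  rows:
    - [[-3,0.3,0.2],0,4]
    - [[-6,0.6,0.4],0,4]
    - [[-9.5,1,0.6],0,4]
    - [[-13,1.4,0.8],-7,4]
    - [[-16.5,1.75,1.1],-14,4]
    - [[-19.8,2.1,1.3],-21,4]
    - [[-19.8,2.1,1.3],-28,4]
    - [[-19.8,2.1,1.3],-35,4]
    - [[-19.8,2.1,1.3],-42,4]
    - [[-19.8,2.1,1.3],-49,4]
    - [[-19.8,2.1,1.3],-56,4]
    - [[-19.8,2.1,1.3],-63,4]

```text
time: 19.83
ee_pos: [0.6084, 0.0636, 0.2342]
tcp_rot: [-4.7, 82.9, 53.6]
wrist_force: [-0.2, -0.2, -0.2]
opening: 0.0402
```

```bash
cat > lev.py <<'E'
from h import *
np.set_printoptions(precision=4,suppress=True)
PV=np.array([.6125,.153])
def tgt(lev,ztip,lead=0.,r=.080):
    """fingertip centre at knob for lever angle lev (rad, fixture), lead = extra mm ahead"""
    a=np.radians(174.7)-lev-lead/1000/r
    k=PV+r*np.array([np.cos(a),np.sin(a)])
    o,T=tool();P=np.array([k[0],k[1],ztip])+.037*T[:,0]
    print("knob",k,"TCP",P);plan2(P,np.degrees(a))
if __name__=="__main__":
    import sys; tgt(*map(float,sys.argv[1:]))
E
python3 lev.py .1 .23
```

```text
knob [0.534  0.1683] TCP [0.5367 0.172  0.1933]
shift cm [ 4.62 11.84  4.92] turn -20.48 pos [0.6084 0.0636 0.2342] q [ 3.1  9.4 18.7 94.8  5.5 35. ] t 19.8333
```

Call:
play_rows:
  rows:
    - [[0,3,1],-7,4]
    - [[1,6,2.5],-14,4]
    - [[2,9,4],-20.5,4]
    - [[4.6,11.8,4.9],-20.5,4]
    - [[4.6,11.8,4.9],-20.5,4]
    - [[4.6,11.8,4.9],-20.5,4]

```text
time: 20.33
ee_pos: [0.536, 0.1729, 0.1923]
tcp_rot: [-24.2, 83.0, 54.4]
wrist_force: [0.5, 0.1, 0.3]
opening: 0.0399
```

```bash
python3 lev.py .1 .145; python3 - <<'E'
from h import *
o,T=tool();p,d=bot.camera("wrist");cv2.imwrite("pics/w13.png",p);np.save("pics/w13.npy",d);np.savez("pics/w13o.npz",ee_pos=o["ee_pos"],tcp_rot=o["tcp_rot"])
print(proj("wrist",[[.534,.1683,.165],[.6125,.153,.14]],o))
s,d=bot.camera("scene");cv2.imwrite("pics/s13z.png",cv2.resize(s[150:285,240:400],None,fx=5,fy=4.4,interpolation=2))
E
```

```text
knob [0.534  0.1683] TCP [0.5366 0.172  0.1083]
shift cm [ 8.33  0.34 -1.01] turn -0.21 pos [0.536  0.1729 0.1923] q [15.4  0.5  4.5 88.5  4.4 27. ] t 20.3333
[[268.39691486 221.9085624 ]
 [267.6022562  308.70124605]]
```

View pics/w13.png

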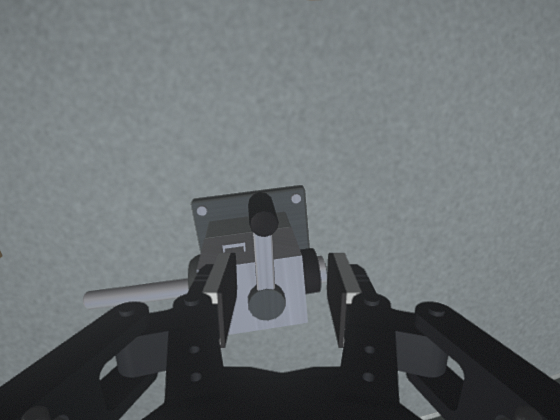

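View pics/s13z.png

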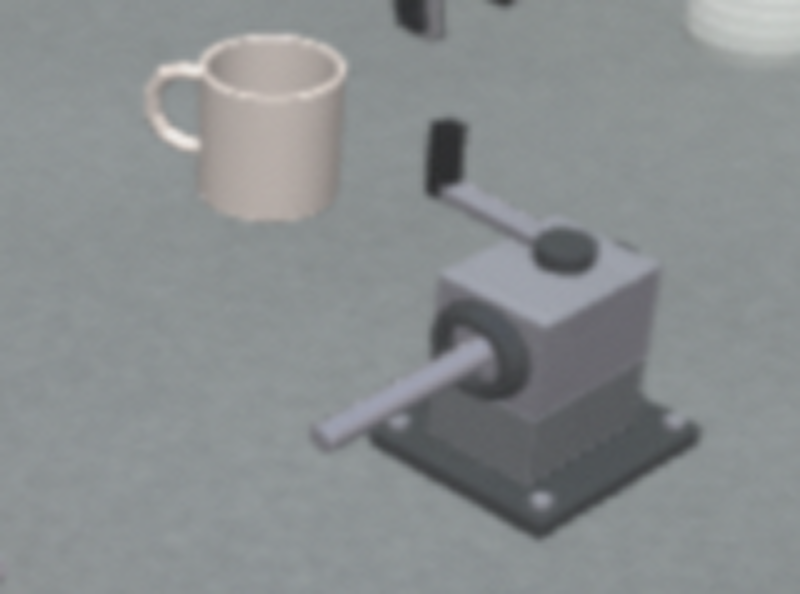

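```bash
python3 - <<'E'
from h import *
np.set_printoptions(precision=4,suppress=True)
o=np.load("pics/w13o.npz");d=np.load("pics/w13.npy");T=R.from_euler("xyz",o["tcp_rot"],degrees=True).as_matrix()
K=onz("wrist",[(263,223.5)],.165,o);V=onz("wrist",[(266.5,301)],.14,o)
print("knob",K,deproj("wrist",[(263,223)],d,o),"cap",V,deproj("wrist",[(266,301)],d,o))
a=(K-V)[0];print(np.linalg.norm(a[:2]),174.7-np.degrees(np.arctan2(a[1],a[0])),"tool",(K-o["ee_pos"])@T)
for v in (255,257): pass
tips=deproj("wrist",[(232,256),(335,256)],d,o);print("tips",tips,(tips-o["ee_pos"])@T)
E
```

```text
knob [[0.5342 0.1649 0.165 ]] [[0.5338 0.165  0.1652]] cap [[0.6056 0.1536 0.14  ]] [[0.6096 0.1528 0.1338]]
0.07224147778132062 3.66119305995295 tool [[ 0.0262  0.0015 -0.0112]]
tips [[0.5183 0.151  0.2328]
 [0.5264 0.1923 0.2378]] [[-0.0436  0.0109 -0.0202]
 [-0.044   0.011   0.0221]]
```

Wrist view: knob top at (263,223), giving (0.534, 0.165, 0.165), which matches the given height. The lever is at about 0.06 rad. Lowering to straddle it.

Call:
play_rows:
  rows:
    - [[0,0.15,-1.1],0,4]
    - [[0,0.15,-1.1],0,4]
    - [[3,0.15,-1.1],0,4]
    - [[5.5,0.15,-1.1],0,4]
    - [[7.5,0.15,-1.1],0,4]
    - [[8.6,0.15,-1.1],0,4]
    - [[8.6,0.15,-1.1],0,4]
    - [[8.6,0.15,-1.1],0,4]

```text
time: 21.1
ee_pos: [0.5406, 0.1695, 0.1075]
tcp_rot: [-24.9, 82.9, 53.5]
wrist_force: [0.3, -0.1, 0.5]
opening: 0.0401
```

```bash
python3 - <<'E'
from h import *
np.set_printoptions(precision=4,suppress=True)
o,T=tool();p,d=bot.camera("wrist");cv2.imwrite("pics/w14.png",p)
K=np.array([.5340,.165,.165]);print("knob tool",(K-o["ee_pos"])@T,o["wrist_force"],o["ee_pos"],o["q"].round(1),o["time"])
E
```

```text
knob tool [-0.058   0.0025  0.0008] [ 0.2729 -0.0934  0.4562] [0.5406 0.1695 0.1075] [14.9  0.2 -5.2 79.   4.4 26.7] 21.1
```

View pics/w14.png

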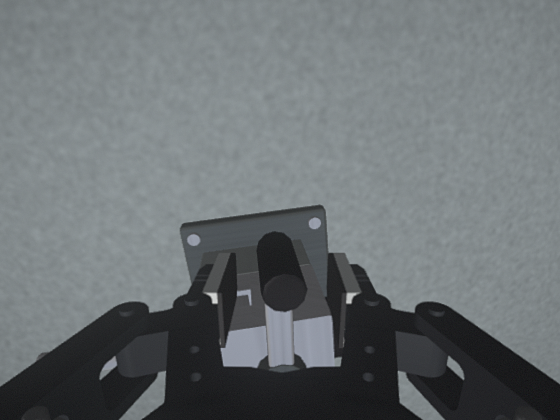

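```bash
cat > arc.py <<'E'
from h import *
import sys
np.set_printoptions(precision=4,suppress=True)
PV=np.array([.6125,.1527])
def arc(lev0,lev1,n,rad=.0796,lead=0.):
    """pad-centre now taken as at its measured place; go to lever-frame angle list with pad centre at knob radius"""
    o,T=tool();off=T@np.array([-.058,.0,0])   # knob-top-level pad centre rel TCP
    h0=np.degrees(np.arctan2(T[1,1],T[0,1]))
    for l in np.linspace(lev0,lev1,n+1)[1:]:
        a=np.radians(174.7)-l-lead/rad
        k=PV+rad*np.array([np.cos(a),np.sin(a)])
        s=T.T@(np.array([k[0]-o["ee_pos"][0]-off[0],k[1]-o["ee_pos"][1]-off[1],0]))*100
        b=np.array([np.cos(a),np.sin(a),0]);t=np.degrees(np.arctan2(b@T[:,2],b@T[:,1]))
        print("lev %.2f"%l,s.round(2).tolist(),round(t,1))
arc(*map(float,sys.argv[1:3]),int(sys.argv[3]),lead=float(sys.argv[4]) if len(sys.argv)>4 else 0)
c=tool()
K=(c[0]["ee_pos"]+c[1]@np.array([-.058,0,0]));v=K[:2]-PV
print("pad centre now: r",np.hypot(*v),"lever-eq",np.radians(174.7)-np.arctan2(v[1],v[0])%(2*np.pi),"F",c[0]["wrist_force"],"t",c[0]["time"],"q",c[0]["q"].round(1))
E
python3 arc.py .06 .84 7 .003
```

```text
lev 0.17 [0.12, 0.26, 1.21] 5.9
lev 0.28 [0.23, 0.13, 2.08] 12.2
lev 0.39 [0.34, -0.1, 2.93] 18.5
lev 0.51 [0.45, -0.43, 3.74] 24.9
lev 0.62 [0.56, -0.84, 4.52] 31.2
lev 0.73 [0.67, -1.34, 5.25] 37.5
lev 0.84 [0.78, -1.92, 5.91] 43.9
pad centre now: r 0.07672276716242962 lever-eq 0.05426795492499803 F [ 0.3985 -0.5199  0.3448] t 21.15 q [14.9  0.1 -5.2 79.   4.4 26.7]
```

Call:
play_rows:
  rows:
    - [[0,0.2,0],0,2.4]
    - [[0,0.2,0],0,2.4]
    - [[0.05,0.25,0.5],2,2.4]
    - [[0.1,0.26,0.9],4,2.4]
    - [[0.15,0.24,1.3],6.5,2.4]
    - [[0.18,0.18,1.7],9.5,2.4]
    - [[0.23,0.13,2.1],12.2,2.4]
    - [[0.28,0.02,2.5],15.2,2.4]
    - [[0.34,-0.1,2.9],18.5,2.4]
    - [[0.4,-0.26,3.3],21.7,2.4]
    - [[0.45,-0.43,3.7],25,2.4]
    - [[0.45,-0.43,3.7],25,2.4]

```text
time: 22.15
ee_pos: [0.5526, 0.206, 0.1077]
tcp_rot: [-0.2, 82.8, 53.2]
wrist_force: [0.4, -0.3, -0.8]
opening: 0.0239
```

```bash
python3 arc.py .51 1.29 7 .003; python3 - <<'E'
from h import *
p,d=bot.camera("wrist");cv2.imwrite("pics/w15.png",p)
E
```

```text
lev 0.62 [0.11, -0.08, 0.9] 6.4
lev 0.73 [0.22, -0.23, 1.77] 12.7
lev 0.84 [0.33, -0.47, 2.62] 19.0
lev 0.96 [0.43, -0.81, 3.43] 25.4
lev 1.07 [0.53, -1.24, 4.2] 31.7
lev 1.18 [0.62, -1.75, 4.92] 38.1
lev 1.29 [0.7, -2.33, 5.58] 44.5
pad centre now: r 0.07991503439355033 lever-eq 0.5446194927316079 F [ 0.363  -0.2805 -0.7855] t 22.15 q [18.2  3.  -2.3 78.8  4.1 55.1]
```

View pics/w15.png

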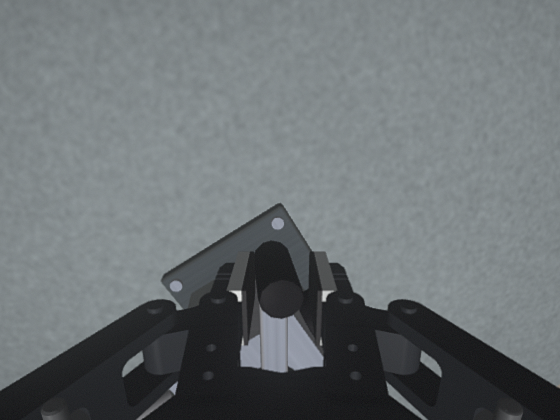

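The knob rides between the pads at (281,297) and the lever has turned about 0.5 rad. Continuing the arc.

Call:
play_rows:
  rows:
    - [[0.06,-0.04,0.45],3,2.4]
    - [[0.11,-0.08,0.9],6.4,2.4]
    - [[0.16,-0.15,1.3],9.5,2.4]
    - [[0.22,-0.23,1.75],12.7,2.4]
    - [[0.28,-0.35,2.2],16,2.4]
    - [[0.33,-0.47,2.6],19,2.4]
    - [[0.38,-0.64,3.0],22,2.4]
    - [[0.43,-0.81,3.4],25.4,2.4]
    - [[0.48,-1.02,3.8],28.5,2.4]
    - [[0.53,-1.24,4.2],31.7,2.4]
    - [[0.57,-1.5,4.55],35,2.4]
    - [[0.62,-1.75,4.9],38,2.4]

```text
time: 23.2
ee_pos: [0.5953, 0.2346, 0.107]
tcp_rot: [38.2, 82.9, 53.6]
wrist_force: [-2.1, -1.6, 0.2]
opening: 0.0237
```

```bash
python3 arc.py 1.16 1.5 6 .003; python3 - <<'E'
from h import *
p,d=bot.camera("wrist");cv2.imwrite("pics/w16.png",p)
E
```

```text
lev 1.22 [0.04, 0.04, 0.4] 2.4
lev 1.27 [0.08, 0.01, 0.84] 5.6
lev 1.33 [0.12, -0.05, 1.29] 8.9
lev 1.39 [0.16, -0.14, 1.73] 12.1
lev 1.44 [0.19, -0.25, 2.17] 15.4
lev 1.50 [0.22, -0.38, 2.6] 18.6
pad centre now: r 0.07907882568341174 lever-eq 1.2041710335267637 F [-2.1274 -1.6341  0.161 ] t 23.2 q [19.5  9.9  5.1 79.4  4.  94.3]
```

View pics/w16.png

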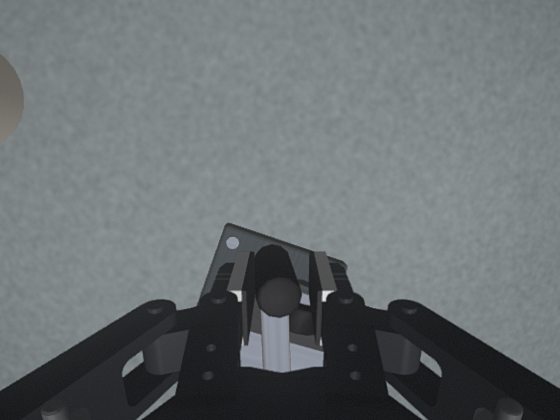

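Call:
play_rows:
  rows:
    - [[0.04,0.03,0.4],2.4,2.4]
    - [[0.08,0.01,0.8],5.6,2.4]
    - [[0.12,-0.05,1.25],8.9,2.4]
    - [[0.16,-0.14,1.7],12,2.4]
    - [[0.19,-0.25,2.1],15,2.4]
    - [[0.19,-0.25,2.1],15,2.4]

```text
time: 23.75
ee_pos: [0.6166, 0.238, 0.1067]
tcp_rot: [53.2, 82.9, 53.7]
wrist_force: [-0.3, -0.1, 1.5]
opening: 0.0238
```

```bash
python3 arc.py 1.43 1.53 4 .003
```

```text
lev 1.46 [0.01, 0.01, 0.13] 1.1
lev 1.48 [0.02, -0.0, 0.33] 2.5
lev 1.50 [0.04, -0.01, 0.53] 4.0
lev 1.53 [0.05, -0.03, 0.73] 5.4
pad centre now: r 0.07951226100154016 lever-eq 1.475919702211187 F [-0.3491 -0.1455  1.4741] t 23.75 q [ 19.2  12.8   8.5  79.8   4.  108.9]
```

Call:
play_rows:
  rows:
    - [[0.01,0,0.2],1.5,2.4]
    - [[0.03,0,0.4],3,2.4]
    - [[0.04,0,0.55],4,2.4]
    - [[0.04,0,0.55],4,2.4]

```text
time: 24.08
ee_pos: [0.6215, 0.238, 0.1066]
tcp_rot: [57.3, 82.9, 53.8]
wrist_force: [-2.3, -1.7, 1.1]
opening: 0.0242
```

```bash
python3 arc.py 1.48 1.56 4 .003;python3 - <<'E'
from h import *
p,d=bot.camera("wrist");cv2.imwrite("pics/w17.png",p)
E
```

```text
lev 1.50 [-0.0, -0.01, -0.01] -0.2
lev 1.52 [0.01, -0.01, 0.15] 0.9
lev 1.54 [0.02, -0.02, 0.31] 2.1
lev 1.56 [0.03, -0.03, 0.47] 3.2
pad centre now: r 0.07969989065838196 lever-eq 1.5383427867050576 F [-2.3286 -1.7241  1.0519] t 24.0833 q [ 19.   13.5   9.3  80.    4.  112.7]
```

View pics/w17.png

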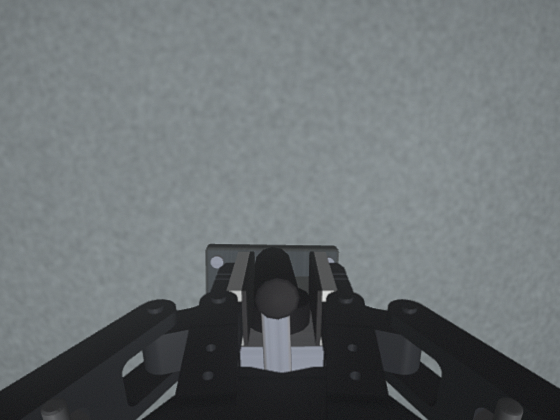

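Call:
play_rows:
  rows:
    - [[0.01,-0.02,0.15],1,2.4]
    - [[0.02,-0.02,0.3],2,2.4]
    - [[0.02,-0.02,0.3],2,2.4]

```text
time: 24.38
ee_pos: [0.6221, 0.2376, 0.1064]
tcp_rot: [61.0, 83.1, 55.5]
wrist_force: [-15.5, -4.2, 5.6]
opening: 0.0241
```

```bash
python3 arc.py 1.5 1.6 4 .003
```

```text
lev 1.52 [0.01, 0.03, 0.11] -0.8
lev 1.55 [0.02, 0.03, 0.3] 0.6
lev 1.58 [0.03, 0.02, 0.5] 2.0
lev 1.60 [0.04, 0.01, 0.7] 3.5
pad centre now: r 0.07933224757911732 lever-eq 1.549244396359239 F [-15.5053  -4.184    5.6253] t 24.3833 q [ 18.9  13.9   9.7  80.3   4.1 114.6]
```

End stop reached: the resisting force jumped to 15 N. Backing off, opening and lifting.

Call:
play_rows:
  rows:
    - [[0,0,-0.3],0,2.8]
    - [[0,0,-0.5],0,4]
    - [[0,0,-0.5],0,4]
    - [[0,0,-0.5],0,4]
    - [[-2,0.2,-0.4],0,4]
    - [[-5,0.5,-0.2],0,4]
    - [[-8,0.8,0.1],0,4]
    - [[-11,1.1,0.3],0,4]
    - [[-14,1.4,0.5],0,4]
    - [[-14,1.4,0.5],0,4]

```text
time: 25.22
ee_pos: [0.6225, 0.2378, 0.2545]
tcp_rot: [56.8, 82.4, 51.3]
wrist_force: [1.2, -0.1, 1.0]
opening: 0.0401
```

```bash
python3 - <<'E'
from h import *
np.set_printoptions(precision=4,suppress=True)
o,T=tool();print(o["ee_pos"],o["wrist_force"],o["time"])
for n in ("scene","side","wrist"):
    p,d=bot.camera(n);cv2.imwrite(f"pics/{n}18.png",p)
p=cv2.imread("pics/scene18.png");cv2.imwrite("pics/s18z.png",cv2.resize(p[160:280,270:400],None,fx=6,fy=5,interpolation=2))
p=cv2.imread("pics/side18.png");cv2.imwrite("pics/d18z.png",cv2.resize(p[170:300,160:330],None,fx=4.6,fy=4.6,interpolation=2))
E
```

```text
[0.6225 0.2378 0.2545] [ 1.2367 -0.1331  0.957 ] 25.2167
```

View pics/s18z.png

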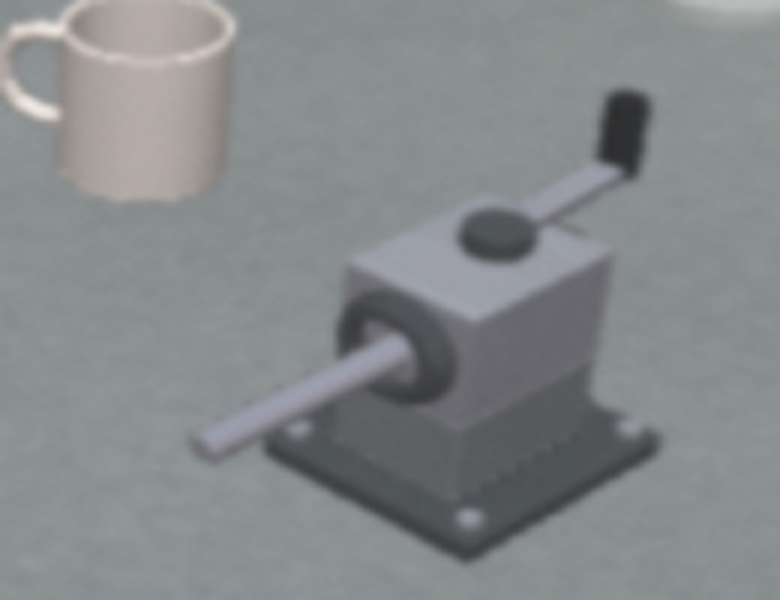

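View pics/d18z.png

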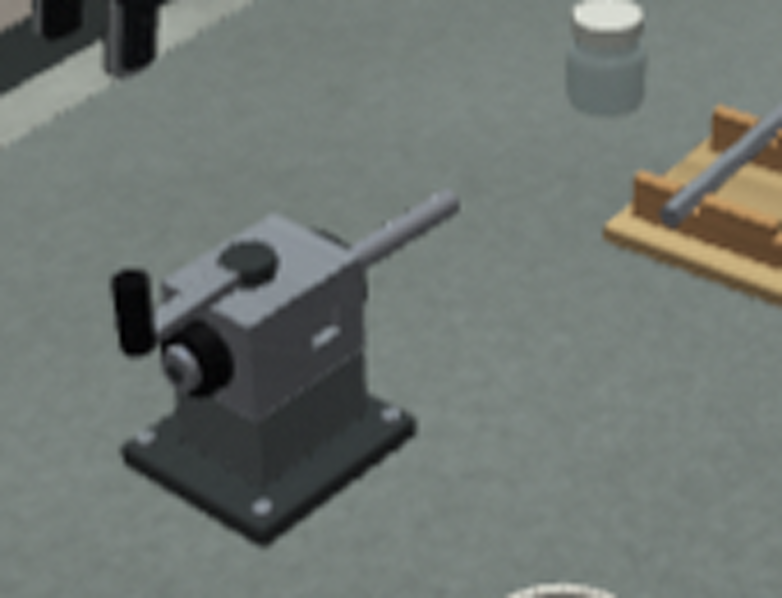

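View pics/wrist18.png

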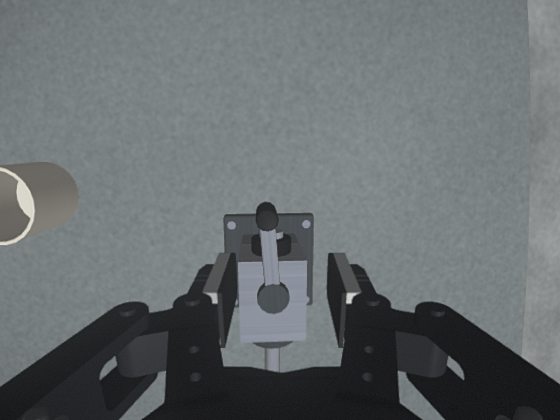

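```bash
python3 - <<'E'
from h import *
np.set_printoptions(precision=4,suppress=True)
o,T=tool()
K=onz("wrist",[(266,210)],.165,o)[0];V=onz("wrist",[(273,297.5)],.1337,o)[0];a=K-V
print(K,V,np.hypot(*a[:2]),"lever",np.radians(174.7-np.degrees(np.arctan2(a[1],a[0]))))
S=cross(((628/6)+270-.4,(100/5)+160-.4),((132/4.6)+160-.4,(277/4.6)+170-.4));print("knob top scene/side",S)
a=S[0][:2]-[.6125,.1527];print("lever",np.radians(174.7)-np.arctan2(a[1],a[0]),np.hypot(*a))
# bar rear end before/after
for f in ("scene9","scene18"):pass
E
```

```text
[0.6152 0.2407 0.165 ] [0.6129 0.1545 0.1337] 0.08619076143494821 lever 1.5051719852963263
knob top scene/side (array([0.6143, 0.2322, 0.1657]), np.float64(0.0010468176277980544))
lever 1.5007527465293173 0.07956272182353781
```

Both measurements put the lever at 1.50 rad, and the bar's rear end has not moved (scene pixel about (304,249) before and after closing). Handing in.

```bash
python3 -c "
from workcell import bot
print(bot.job_done(), bot.get_obs()['time'])"
```

```text
the job is handed in; nothing more can be done
the job is handed in; nothing more can be done
```

The round bar is in the collet against the solid stop and clamped with the lever fully closed. I handed the job in at about 25 s. I didn't see a verdict, because `bot.job_done()` reports none.

**Bar:** I fed it in slowly against about 4–5 N of drag. At roughly 56 mm it stopped solidly, and I pressed until the wrist read 13.7 N, so about 9 N on the stop. I then let go. Its rear end showed at the same scene pixel, about (304,249), before and after clamping.

**Lever:** I swung it until the force jumped at the end stop. Two separate measurements, the wrist view and the scene and side views together, put it at 1.50–1.51 rad. The gripper was clear of everything at hand-in.

**Bystanders:** I never touched the hex bar, mug or jar. The last pictures showed them in place, though I did not re-measure their positions.

What went wrong or disagreed:
- **Tool tilt:** my first turn ran into the last joint's limit and left the tool leaning about 7°. The moves cannot undo that, so I worked with the lean.
- **First grasp:** it closed on nothing above the bar. Both cameras showed the real fingertips about 35–40 mm behind the reported TCP, so I went lower by the measured amount.
- **Grip opening:** with the 16 mm bar gripped, the opening read about 14 mm.
- **Lever arm length:** the wrist view gave 86 mm between knob and pivot, against the stated 80 mm. The scene and side views gave 79.6 mm.
- **End-stop force:** my last push on the lever reached about 16 N sideways, well above the roughly 2 N needed to turn it.

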